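# Set out a welding exercise fit-up

## Robot

A 7-joint arm with a two-finger parallel gripper is mounted at the origin on the work surface. World frame = base frame: x ahead of the robot, y to its left, z up, the work surface at z = 0. Lengths are in m, angles in rad, forces in N, time in s.
With the tool pointing down it reaches from about 0.4 to 0.925 m from the base axis. Payload 4.1 kg.
Tool frame: the origin (TCP) lies on the centre line of the jaws, within the pads' length; the fingertips stand 19 mm ahead of it and the grasp point (between the pads) is the TCP; z points along the fingers, y is the direction in which the jaws open and shut (so a half turn about z gives the same grasp; the last joint's range is limited). The gripper opens to 85 mm and grips with 20 to 120 N. Pads are 22 mm wide; open, the fingers measure 114 mm over their backs; the gripper's body (76 mm by 85 mm) begins 54 mm behind the grasp point. The pads swing forward as they close: fully open they stand 13 mm farther back than shut.
Start: joints at [-1.293, 0.398, 0.045, 1.537, -0.019, 1.207, -0.051], TCP at [0.239, 0.604, 0.25] pointing down, gripper open.
Joint ranges: [-2.82, 2.82], [-0.49, 2.23], [-1.37, 1.46], [0, 2.46], [-1.36, 4.5], [0.23, 2], [-2.94, 2.94]. Speed limits (rad/s): [2.57, 2.57, 3.14, 3.14, 3.14, 3.14, 3.14].

## Interface

Orientations are given as a rotation vector (axis times angle).
In Python, from plant import manip gives the robot as it stands.
- The arm moves only by the shell command python3 -m creep 'ROWS'. ROWS is JSON, a list that holds one entry, the list of rows, each a list of 7 numbers: the shift along the tool's x, y, z in mm, then the turn, a rotation vector about the tool's x, y, z in rad, then the closure in counts, from 0 (fully open) to 255 (shut). In form: [[[dx, dy, dz, wx, wy, wz, jaw], ...]]. A call has exactly 8 rows; each row is the pose to reach, as a shift and turn from the pose commanded when the call began, along the tool's axes at that moment; what a row does not reach only later rows make up. A row lasts 1/8 s, in which the tool goes at most 62.5 mm and 10.7 degrees, less where a joint would pass 70% of its speed; a pose out of reach is approached as far as the arm can. A call with a gripper value outside its range is refused whole. The fingers move at their own pace and stop on an object; the grip force is fixed at half the most. Time passes only in rows, so rows that repeat a pose let the fingers close, or fill a call up. It gives the time, the measured TCP pose, the force and the opening at its end, in the units of the state.
- manip.get_obs(): the state, without advancing time (a new reading comes with each control period).
- manip.get_image(name): name is "side" or "top" or "wrist"; returns a dict with "img" (400x640x3 uint8, blue, green, red), "z_map" (400x640 float32, m along the optical axis (not along the pixel's ray), 0 where there is no reading), "camera_matrix" (3x3 intrinsics, pixels), "rvec" (rotation vector, rad) and "tvec" (3), from world to camera coordinates, as OpenCV has them; the wrist camera has in their place "hand_eye" (4x4, takes a point from camera to tool coordinates, whose origin is the TCP and whose axes are the flange's). Camera axes: x right, y down, z forward; pixel columns grow to the right and rows downward; lengths in m; the calibration is good to about 2 mm. A picture is of the moment at which its call begins: read the wrist's pose just before it.
- manip.job_done(): hands the job in, once; it reports no verdict.
The state is a dict: "time_s": time; "joints": joint angles; "qvel": joint speeds; "effort": joint torques, N m; "position": TCP position; "tcp_rot": TCP orientation; "ft_force": force on the tool from outside, world axes, zero at the start; "torque": the same for the moment, N m; "gripper_width": finger opening in m.
Only numpy, scipy, OpenCV 4.12 (cv2) and the standard library are available. Lean on these libraries where they do the work, as an engineer would, in place of code of your own. Each camera call takes 0.05 s, during which the arm holds its last target.

## Task

Set out the fit-up for the next welding exercise: stand the pipe stub upright on the middle of the base plate, lay the round cap disc flat and centred on top of it, and stand the square tube upright on the plate, half-way between the pipe and the upright stop block. Put the finished sample coupon on the middle of the sloped stand lying flat on its face, with one short end straight down against the bottom lip. Leave the tin, the magnet and the big nut where they are.

Things in the scene. Friction and masses are not known exactly. Their poses are not given: they have to be found in the camera images.
- pipe_mid (a point): Pipe stub to be placed: plain bright steel tube standing upright, open at both ends, outside diameter 50 mm, inside diameter 38 mm, 45 mm tall, about 0.29 kg. The point is its centre, 22.5 mm above its underside; z is the pipe's axis.
- cap_mid (a point): Cap disc to be placed: plain solid steel disc lying flat, diameter 60 mm, 16 mm thick, about 0.33 kg. The point is its centre, 8 mm above its underside; z is the disc's axis. Either face may be up.
- tube_mid (a point): Square tube to be placed: short piece of square steel tube standing upright, open at both ends, 30 x 30 mm outside, 4 mm walls, 50 mm tall, about 0.16 kg. The point is its centre, 25 mm above its underside; x and y are square to its flat sides, z along the tube.
- coupon_mid (a point): Finished sample coupon to be placed: flat steel bar 90 mm (x) by 50 mm (y), 14 mm thick (z), about 0.45 kg, with a dark weld bead 1 mm high across the middle of its top, along y. It lies flat, bead up. The point is its centre, 7 mm above its underside. Either short end may go to the lip.
- plate_top (a point): Base plate, fixed: flat steel plate 100 mm (x) by 260 mm (y), 10 mm thick, lying on the bench. The point is the middle of its top face, 10 mm above the bench; z up. At one end of it stands the stop block, at the other end, also 115 mm from the middle, a small brass earth terminal 22 mm high and 28 mm across.
- stop: Upright stop block, fixed on one end of the base plate (either end): dark steel block 70 mm (x, across the plate) by 20 mm (y, along the plate), 50 mm tall. Its origin is the centre of its underside, on the plate's top face 115 mm from the plate's middle.
- stand_lip (a point): Sloped stand, fixed: aluminium face 130 mm wide, 110 mm long, rising away from the robot at 30 degrees to 68 mm above the bench; lip 14 mm high, 6 mm thick along its lower edge. The point is on the face at the middle of the lip's foot, 12 mm above the bench; x up the slope, y along the lip, z out of the face. Things may stick on the face by friction: lay or push them against the lip.
- tin_mid (a point): Bystander, not to be moved: closed round tin, green all over, diameter 64 mm, 75 mm tall, loose. The point is its centre, half-way up.
- magnet_mid (a point): Bystander, not to be moved: red triangular welding magnet lying flat, a right-angled triangle of about 95 x 95 mm, 18 mm thick, loose. The point lies inside the triangle near its middle, 9 mm above the bench; no part is more than 70 mm from it.
- nut_mid (a point): Bystander, not to be moved: dark hexagon nut lying flat, 46 mm across the flats, 24 mm thick, loose. The point is its centre, 12 mm above the bench.
Things that resemble listed ones, but are neither listed nor needed, are in the scene too. What is shaped like the part that bears cap_mid but blue or yellow is not meant.

How it is judged:
At the end, for the whole second after the job is handed in: Pipe upright within 12 mm of the plate's middle; cap flat on it, axes within 10 mm; tube upright on the plate, within 14 mm of half-way between pipe and stop and 15 mm of the centre line; coupon flat on the stand, end within 8 mm of the lip, 20 mm of the middle, 0.2 rad; all released, at rest (horizontal distance between pipe_mid and plate_top below 0.012 m and z of pipe_mid in the frame of plate_top between 0.0195 and 0.0255 m and angle between the z axis of each of pipe_mid, cap_mid, tube_mid and the z axis of plate_top, either way round below 0.1 rad and horizontal distance between cap_mid and pipe_mid below 0.01 m and z of cap_mid in the frame of pipe_mid between 0.0275 and 0.0335 m and horizontal distance between tube_mid and pipe_mid below 0.079 m and horizontal distance between tube_mid and stop below 0.064 m and x of tube_mid in the frame of plate_top between -0.015 and 0.015 m and z of tube_mid in the frame of plate_top between 0.022 and 0.028 m and x of coupon_mid in the frame of stand_lip between 0.04 and 0.053 m and y of coupon_mid in the frame of stand_lip between -0.02 and 0.02 m and z of coupon_mid in the frame of stand_lip between 0.003 and 0.011 m and angle between the z axis of coupon_mid and the z axis of stand_lip, either way round below 0.12 rad and angle between the x axis of coupon_mid and the x axis of stand_lip, either way round below 0.2 rad and linear speed of each of pipe, cap, tube, coupon below 0.02 m/s and angular speed of each of pipe, cap, tube, coupon below 0.2 rad/s); the robot touches nothing.
It fails at once if the tin is moved by more than 20 mm (distance of tin_mid from where it was at the start of the episode above 0.02 m).
It fails at once if the magnet is moved by more than 20 mm (distance of magnet_mid from where it was at the start of the episode above 0.02 m).
It fails at once if the nut is moved by more than 20 mm (distance of nut_mid from where it was at the start of the episode above 0.02 m).
It also fails if it takes over 102 s, if anything falls off the work surface, if the arm or the gripper's body presses on something with over 40 N, if the wrist force passes 120 N, or if a joint passes its speed limit or range.

## Working session

There is one attempt and no reset: what is moved stays moved. The work goes in short steps, Python scripts to look and compute and a shell command to move; the robot and the scene stay as the last step left them, time stands still between calls to the robot, and variables do not carry over. Pictures are saved under pics/ and viewed, and the job is handed in when it is done.

```bash
ls; mkdir -p pics
python3 - <<'E'
from plant import manip
import cv2,pickle
o=manip.get_obs();print(o)
for n in("top","side","wrist"):
    d=manip.get_image(n);cv2.imwrite(f"pics/{n}0.png",d["img"]);pickle.dump(d,open(f"{n}0.pkl","wb"))
    print(n,{k:v for k,v in d.items() if k not in("img","z_map")})
E
```

```text
pics
{'time_s': 0.0, 'joints': array([-1.29298954,  0.39920751,  0.04504592,  1.53785555, -0.01871603,
        1.20691972, -0.05068702]), 'qvel': array([-9.88586549e-05,  4.21584768e-04, -2.25107592e-03, -1.45958283e-03,
       -1.40210667e-03,  1.81111651e-04,  1.34511711e-03]), 'effort': array([ 3.21361915e-05, -4.75121570e+01,  1.36489168e+00, -2.54222846e+01,
        1.15139401e-02,  9.47303837e-03,  1.49687516e-06]), 'position': array([0.23893093, 0.60385594, 0.24926453]), 'tcp_rot': array([-5.88177750e-01, -3.08579161e+00,  3.06769644e-03]), 'ft_force': array([ 0.39303481, -0.29655274, -0.17463569]), 'torque': array([ 0.04500396, -0.00611328, -0.04733935]), 'gripper_width': 0.08529357244365378}
top {'camera_matrix': array([[502.30880335,   0.        , 326.10305686],
       [  0.        , 502.30880335, 198.22970038],
       [  0.        ,   0.        ,   1.        ]]), 'rvec': array([ 2.16688995, -2.1899038 ,  0.1073105 ]), 'tvec': array([-0.00260769,  0.48502099,  1.35557765])}
side {'camera_matrix': array([[398.62734978,   0.        , 321.44307481],
       [  0.        , 398.62734978, 198.89112184],
       [  0.        ,   0.        ,   1.        ]]), 'rvec': array([ 2.040033  , -0.71741016,  0.37210511]), 'tvec': array([-0.37926176,  0.22976714,  0.78692847])}
wrist {'camera_matrix': array([[309.84780129,   0.        , 318.05127948],
       [  0.        , 309.84780129, 198.97966912],
       [  0.        ,   0.        ,   1.        ]]), 'hand_eye': array([[-2.62109513e-04, -9.53672705e-01, -3.00845980e-01,
         7.70711595e-02],
       [ 9.99999903e-01, -3.56773440e-04,  2.59719621e-04,
        -2.34604346e-04],
       [-3.55021369e-04, -3.00845883e-01,  9.53672705e-01,
        -1.24000314e-01],
       [ 0.00000000e+00,  0.00000000e+00,  0.00000000e+00,
         1.00000000e+00]])}
```

View pics/top0.png

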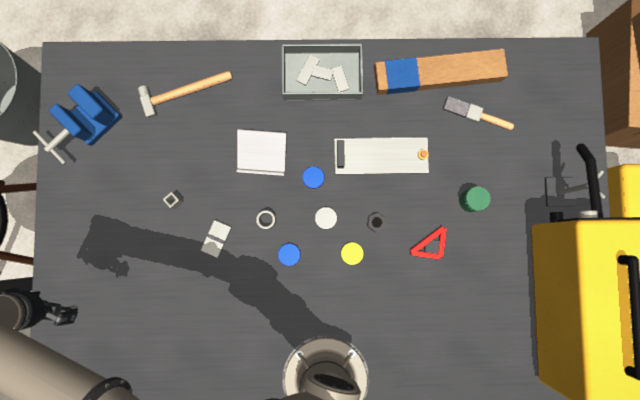

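View pics/side0.png

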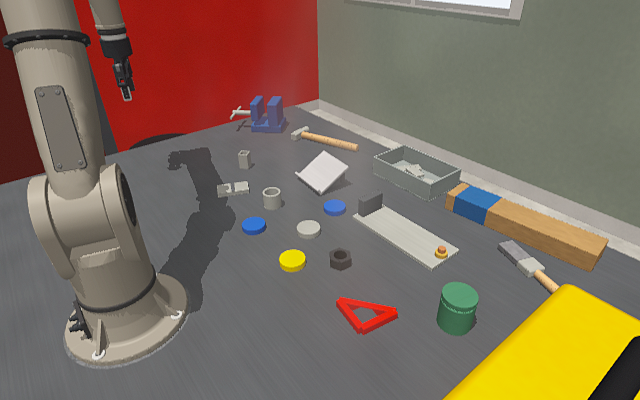

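View pics/wrist0.png

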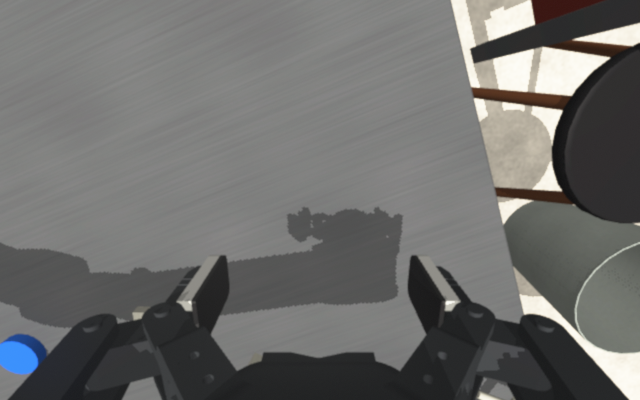

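The top view shows the coupon (215,238), pipe (265,219), cap (326,218), nut (376,222), square tube (171,200), stand (261,152), plate (382,155) with the stop at its left end (341,153), tin (475,198) and magnet (430,243). Next I'll measure them.

```bash
cat > h.py <<'E'
import numpy as np,cv2,pickle
from scipy.spatial.transform import Rotation as R
def cam(d):
    Rm=cv2.Rodrigues(d["rvec"])[0]; return Rm.T, -Rm.T@np.array(d["tvec"]).ravel()
def cast(d,uv,z):
    Rt,c=cam(d);K=d["camera_matrix"]
    uv=np.atleast_2d(uv).astype(float)
    r=np.c_[(uv[:,0]-K[0,2])/K[0,0],(uv[:,1]-K[1,2])/K[1,1],np.ones(len(uv))]@Rt.T
    return c+r*((z-c[2])/r[:,2])[:,None]
def cloud(d):
    Rt,c=cam(d);K=d["camera_matrix"];Z=d["z_map"]
    v,u=np.mgrid[0:400,0:640]
    P=np.stack([(u-K[0,2])/K[0,0]*Z,(v-K[1,2])/K[1,1]*Z,Z],-1)@Rt.T+c
    return P
E
python3 - <<'E'
from h import *
d=pickle.load(open("top0.pkl","rb"))
P=cloud(d)
print("bench z",np.median(P[260:300,440:500,2]),"noise",P[260:300,440:500,2].std())
boxes=dict(pipe=(250,204,280,235),cap=(310,203,341,234),nut=(363,208,390,236),tube=(158,187,185,212),coupon=(198,214,235,262),tin=(455,180,495,215),magnet=(405,222,452,262),stand=(230,122,292,180),plate=(330,130,435,180))
for n,(a,b,c,e) in boxes.items():
    q=P[b:e,a:c]; m=(q[...,2]>0.006)
    pts=q[m]; zt=np.percentile(pts[:,2],95)
    top=pts[pts[:,2]>zt-0.004]
    vv,uu=np.nonzero(m&(q[...,2]>zt-0.004))
    rect=cv2.minAreaRect(top[:,:2].astype(np.float32)*1000)
    print(n,len(pts),"ztop %.4f"%zt,"range",top.min(0).round(4)[:2],top.max(0).round(4)[:2],"rect",np.round(rect[0],1),np.round(rect[1],1),round(rect[2],1))
im=cv2.resize(d["img"][120:270,150:450],None,fx=2.6,fy=2.6,interpolation=cv2.INTER_CUBIC);cv2.imwrite("pics/topz.png",im)
E
```

```text
bench z 0.00035729890254487806 noise 0.08037949713149393
pipe 185 ztop 0.0495 range [0.3599 0.0033] [0.4499 0.1785] rect [394.7  92.1] [189.8  44.2] 62.9
cap 378 ztop 0.0221 range [ 0.3599 -0.0342] [0.4584 0.0206] rect [411.1 -10. ] [94.7 56.1] 12.0
nut 275 ztop 0.0301 range [ 0.3599 -0.1668] [0.4427 0.0033] rect [402.9 -78. ] [ 44.2 178.5] 14.0
tube 196 ztop 0.0540 range [0.3599 0.0033] [0.5005 0.4246] rect [414.9 216.5] [438.7  37. ] 70.7
coupon 653 ztop 0.0192 range [0.328  0.0033] [0.426  0.3343] rect [349.1 169.8] [320.2  94.2] 77.3
tin 634 ztop 0.0795 range [ 0.3599 -0.44  ] [0.5056 0.0033] rect [ 435.3 -214.8] [ 60.5 457.5] 11.5
magnet 705 ztop 0.0223 range [ 0.316  -0.3351] [0.4001 0.0033] rect [ 340.1 -170.5] [ 82.2 340. ] 7.1
stand 2085 ztop 0.0660 range [0.3599 0.0033] [0.668  0.2274] rect [541.6  76.6] [378.7 100.2] 36.8
plate 3171 ztop 0.0587 range [ 0.3599 -0.0574] [0.6398 0.0033] rect [498.3 -31.7] [ 26.6 284.2] 81.2
```

View pics/topz.png

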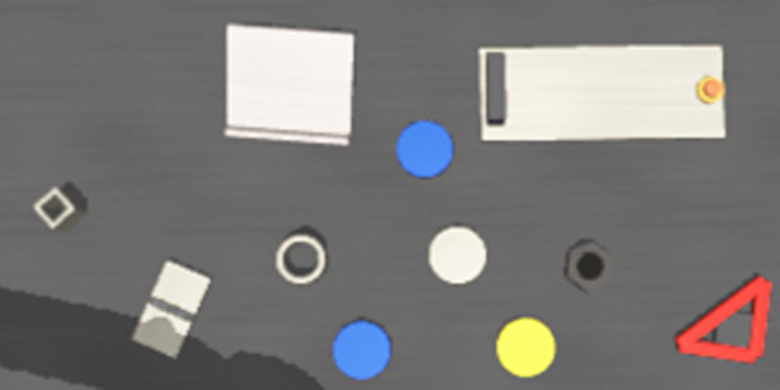

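The enlarged view matches that reading. Zero-depth pixels spoiled the sizes, so I'll use colour masks and cast onto the known top heights.

Run:
```python
from h import *
d=pickle.load(open("top0.pkl","rb"))
P=cloud(d);P[d["z_map"]<=0]=-1
g=cv2.cvtColor(d["img"],cv2.COLOR_BGR2GRAY);hsv=cv2.cvtColor(d["img"],cv2.COLOR_BGR2HSV)
boxes=dict(pipe=(245,200,285,240,.045),cap=(308,200,344,236,.016),nut=(360,205,392,238,.024),tube=(158,185,186,212,.05),coupon=(196,214,238,262,.014),tin=(455,180,495,215,.075),magnet=(405,222,452,262,.018),plate=(330,130,435,180,.01),stand=(230,122,292,180,.068))
for n,(a,b,c,e,z) in boxes.items():
    q=P[b:e,a:c,2]
    if n=="tin" or n=="magnet": m=hsv[b:e,a:c,1]>120
    elif n=="nut": m=g[b:e,a:c]<70
    else: m=g[b:e,a:c]>150
    if n=="coupon": m=(g[b:e,a:c]>150)|(q>0.009)
    cs,_=cv2.findContours(m.astype(np.uint8),cv2.RETR_EXTERNAL,cv2.CHAIN_APPROX_NONE)
    k=max(cs,key=cv2.contourArea)[:,0,:]+[a,b]
    X=cast(d,k,z)[:,:2].astype(np.float32)*1000
    r=cv2.minAreaRect(X);ci=cv2.minEnclosingCircle(X)
    print(n,"rect",np.round(r[0],1),np.round(r[1],1),round(r[2],1),"circ",np.round(ci[0],1),round(ci[1],1), "box",np.round(cv2.boxPoints(r)).tolist() if n in("plate","coupon","tube","stand") else "", "z %.4f"%np.percentile(q[m],90))
# stop
m=(g[130:180,330:435]<90)&(P[130:180,330:435,2]>.04)
S=cast(d,np.argwhere(m)[:,::-1]+[330,130],.06)[:,:2].astype(np.float32)*1000
print("stop",cv2.minAreaRect(S))
# stand plane
q=P[126:170,240:284].reshape(-1,3);q=q[q[:,2]>.012]
A=np.c_[q[:,:2],np.ones(len(q))];s=np.linalg.lstsq(A,q[:,2],rcond=None)[0];print("stand plane",s,"slope",np.degrees(np.arctan(np.hypot(*s[:2]))),"dir",np.degrees(np.arctan2(s[1],s[0])))
for uv in [(237,130),(286,132),(285,174),(237,171)]: print(uv,P[uv[1],uv[0]].round(4))
print(g[120:182:2,260],P[120:182:2,260,2].round(3))
```

```text
pipe rect [427.3 157.1] [48.4 45.6] 89.4 circ [428.4 157. ] 25.4 box  z 0.0480
cap rect [432.5  -5.6] [57.7 57.7] 89.4 circ [432.5  -5.6] 30.4 box  z 0.0201
nut rect [ 419.6 -144.6] [24.7 24.6] 89.4 circ [ 419.  -144.4] 13.5 box  z 0.0285
tube rect [483.8 410.4] [31.6 31.3] 40.8 circ [483.2 409.8] 20.4 box [[462.0, 412.0], [482.0, 388.0], [506.0, 409.0], [486.0, 433.0]] z 0.0539
coupon rect [378.  296.2] [53.5 92.6] 65.4 circ [376.9 294.4] 50.3 box [[325.0, 291.0], [409.0, 253.0], [431.0, 301.0], [347.0, 340.0]] z 0.0181Traceback (most recent call last):
  File "<stdin>", line 13, in <module>
ValueError: max() iterable argument is empty
```

Run:
```python
from h import *
d=pickle.load(open("top0.pkl","rb"))
P=cloud(d);P[d["z_map"]<=0]=-1
g=cv2.cvtColor(d["img"],cv2.COLOR_BGR2GRAY);hsv=cv2.cvtColor(d["img"],cv2.COLOR_BGR2HSV)
print(hsv[198,475],hsv[255,430])
boxes=dict(tin=(455,180,495,215,.075),magnet=(405,222,452,262,.018),plate=(330,130,435,180,.01),stand=(230,122,292,180,.068))
for n,(a,b,c,e,z) in boxes.items():
    q=P[b:e,a:c,2]
    m=(hsv[b:e,a:c,1]>80) if n in("tin","magnet") else g[b:e,a:c]>150
    cs,_=cv2.findContours(m.astype(np.uint8),cv2.RETR_EXTERNAL,cv2.CHAIN_APPROX_NONE)
    if not cs: print(n,hsv[b:e,a:c,1].max());continue
    k=max(cs,key=cv2.contourArea)[:,0,:]+[a,b]
    X=cast(d,k,z)[:,:2].astype(np.float32)*1000
    r=cv2.minAreaRect(X);ci=cv2.minEnclosingCircle(X)
    print(n,"rect",np.round(r[0],1),np.round(r[1],1),round(r[2],1),"circ",np.round(ci[0],1),round(ci[1],1), "box",np.round(cv2.boxPoints(r)).tolist(), "z %.4f"%np.percentile(q[m],90))
m=(g[130:180,330:435]<90)&(P[130:180,330:435,2]>.04)
S=cast(d,np.argwhere(m)[:,::-1]+[330,130],.06)[:,:2].astype(np.float32)*1000
print("stop",cv2.minAreaRect(S))
q=P[126:166,242:282].reshape(-1,3);q=q[q[:,2]>.012]
A=np.c_[q[:,:2],np.ones(len(q))];s=np.linalg.lstsq(A,q[:,2],rcond=None)[0];print("stand plane",s,"slope",np.degrees(np.arctan(np.hypot(*s[:2]))),"dir",np.degrees(np.arctan2(s[1],s[0])))
print(g[120:182:2,260],P[120:182:2,260,2].round(3),P[120:182:2,260,0].round(3))
```

```text
[ 70  99 170] [  2 180 252]
tin rect [ 475.5 -399.4] [77.4 61. ] 89.4 circ [ 474.1 -399.4] 40.1 box [[445.0, -438.0], [506.0, -438.0], [506.0, -361.0], [445.0, -360.0]] z 0.0781
magnet rect [ 365.8 -285.2] [92.2 91.5] 81.3 circ [ 363.8 -286.5] 60.9 box [[314.0, -324.0], [404.0, -338.0], [418.0, -247.0], [328.0, -233.0]] z 0.0213
plate rect [ 605.8 -162.5] [262.7 101.7] 89.5 circ [ 604.6 -162.1] 138.8 box [[554.0, -293.0], [655.0, -294.0], [658.0, -32.0], [556.0, -31.0]] z 0.0147
stand rect [606.5 167.1] [134.6 116.4] 85.2 circ [606.8 166.7] 86.9 box [[543.0, 105.0], [659.0, 95.0], [670.0, 229.0], [554.0, 239.0]] z 0.0623
stop ((567.9448852539062, -47.00000762939453), (13.418623924255371, 4.142150282859802e-05), 89.43926239013672)
stand plane [ 0.56422302 -0.05248027 -0.29775992] slope 29.538425655261094 dir -5.313982380222582
[106 101 104 104 105 106 245 246 244 243 243 243 242 242 243 241 240 241
 242 245 242 244 245 242 246 169 244 121 106 107 108] [-0.002  0.001  0.002  0.004 -0.001  0.006  0.067  0.069  0.058  0.057
  0.056  0.047  0.048  0.048  0.041  0.042  0.037  0.038  0.034  0.028
  0.026  0.025  0.024  0.02   0.012  0.016  0.021  0.003  0.001 -0.001
 -0.001] [0.711 0.705 0.699 0.692 0.688 0.681 0.661 0.655 0.652 0.647 0.642 0.638
 0.632 0.627 0.623 0.617 0.612 0.607 0.602 0.597 0.592 0.587 0.581 0.576
 0.572 0.566 0.56  0.556 0.551 0.546 0.54 ]
```

```bash
cat >> h.py <<'E'
def Rtool(az,tilt=0.,upaz=0.):
    """tool down, tool y at azimuth az (deg); tilt deg: tool z leaned toward horizontal direction upaz"""
    a=np.radians(az);y=np.array([np.cos(a),np.sin(a),0]);z=np.array([0,0,-1.]);x=np.cross(y,z)
    M=np.c_[x,y,z]
    u=np.radians(upaz);ax=np.cross(z,[np.cos(u),np.sin(u),0])
    return R.from_rotvec(ax*np.radians(tilt))*R.from_matrix(M)
def rows(targets):
    from plant import manip
    o=manip.get_obs();p=np.array(o["position"]);R0=R.from_rotvec(o["tcp_rot"])
    print("t %.2f"%o["time_s"],"pos",np.round(p*1000,1),"F",np.round(o["ft_force"],1),"w %.1f"%(o["gripper_width"]*1000),"q",np.round(o["joints"],2))
    yv=R0.as_matrix()[:,1];print("y az %.1f"%np.degrees(np.arctan2(yv[1],yv[0])),"z",np.round(R0.as_matrix()[:,2],3))
    for t,Rt in targets:
        d=R0.inv().apply(np.array(t)/1000.-p)*1000
        w=(R0.inv()*(Rt if Rt is not None else R0)).as_rotvec()
        print(np.round(d,1).tolist(),np.round(w,3).tolist())
E
python3 - <<'E'
from h import *
rows([((377.5,295.5,130),Rtool(65.6))])
d=pickle.load(open("top0.pkl","rb"))
im=cv2.resize(d["img"][115:185,222:300],None,fx=8,fy=8,interpolation=cv2.INTER_CUBIC);cv2.imwrite("pics/standz.png",im)
E
```

```text
t 0.15 pos [238.9 604.  249.5] F [ 0.2 -0.2 -1.2] w 85.3 q [-1.29  0.4   0.05  1.54 -0.02  1.21 -0.05]
y az 68.4 z [-0.    -0.001 -1.   ]
[-242.3, -235.8, 119.9] [-0.001, 0.0, 0.049]
```

View pics/standz.png

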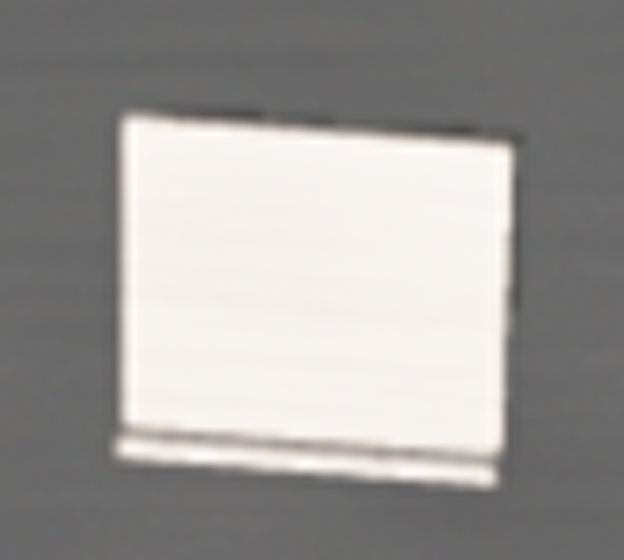

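The stand's top edge runs from zoom (121,115) to (513,143). The foot line runs from (123,430) to (502,455), and the outer lip edge from (117,458) to (497,487). I'll cast those points.

```bash
python3 - <<'E'
from h import *
d=pickle.load(open("top0.pkl","rb"))
px=lambda a:np.array(a,float)/8-.44+[222,115]
for n,a,z in [("top",[(121,115),(513,143)],.067),("inner lip top",[(118,437),(497,461)],.0241),("outer lip top",[(117,458),(497,487)],.0211)]:
    X=cast(d,px(a),z)*1000;print(n,X.round(1).tolist(),"mid",X.mean(0).round(1),"az",np.degrees(np.arctan2(*(X[0]-X[1])[[1,0]])).round(1),np.linalg.norm(X[0]-X[1]).round(1))
E
python3 -m creep '[[[-60,-58,30,0,0,0.02,0],[-120,-116,60,0,0,0.049,0],[-180,-175,90,0,0,0.049,0],[-242.3,-235.8,119.9,0,0,0.049,0],[-242.3,-235.8,119.9,0,0,0.049,0],[-242.3,-235.8,119.9,0,0,0.049,0],[-242.3,-235.8,119.9,0,0,0.049,0],[-242.3,-235.8,119.9,0,0,0.049,0]]]'
python3 - <<'E'
from plant import manip
import cv2,pickle
o=manip.get_obs();d=manip.get_image("wrist");d["obs"]=o;pickle.dump(d,open("w1.pkl","wb"));cv2.imwrite("pics/w1.png",d["img"])
E
```

```text
top [[670.0, 230.5, 67.0], [659.3, 99.2, 67.0]] mid [664.6 164.8  67. ] az 85.3 131.8
inner lip top [[567.5, 238.3, 24.1], [557.9, 108.1, 24.1]] mid [562.7 173.2  24.1] az 85.8 130.5
outer lip top [[560.7, 239.1, 21.1], [549.3, 108.4, 21.1]] mid [555.  173.8  21.1] az 85.0 131.2
time_s: 1.15
position: [0.3776, 0.2969, 0.1306]
tcp_rot: [-0.663, -3.071, -0.002]
ft_force: [0.9, 0.6, 0.7]
gripper_width: 0.0854
```

View pics/w1.png

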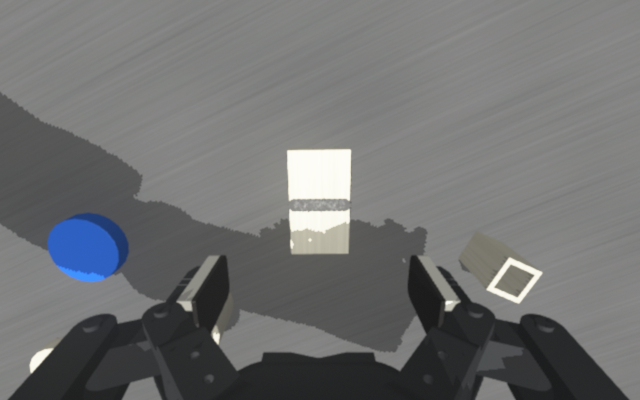

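The coupon is square in the jaws at columns 288–351 and rows 150–254. I'll check its centre from this view.

```bash
cat >> h.py <<'E'
def wcast(d,uv,z):
    o=d["obs"];H=np.eye(4);H[:3,:3]=R.from_rotvec(o["tcp_rot"]).as_matrix();H[:3,3]=o["position"]
    T=H@d["hand_eye"];K=d["camera_matrix"];uv=np.atleast_2d(uv).astype(float)
    r=np.c_[(uv[:,0]-K[0,2])/K[0,0],(uv[:,1]-K[1,2])/K[1,1],np.ones(len(uv))]@T[:3,:3].T
    c=T[:3,3];return (c+r*((z-c[2])/r[:,2])[:,None])*1000
E
python3 - <<'E'
from h import *
d=pickle.load(open("w1.pkl","rb"))
X=wcast(d,[(287.5,149.5),(351,149.5),(349.5,254),(290,254)],.014)
print(X.round(1),X.mean(0)); a=X[1]-X[0];b=X[3]-X[0];print(np.linalg.norm(a),np.linalg.norm(b),np.degrees(np.arctan2(a[1],a[0])),np.degrees(np.arctan2(b[1],b[0])))
t=wcast(d,[(515,258),(542,272),(521,303),(487,292)],.05);print("tube",t.round(1),t.mean(0))
c=X.mean(0)
rows([((c[0],c[1],60),Rtool(65.6)),((c[0],c[1],18),Rtool(65.6))])
E
```

```text
[[330.1 292.4  14. ]
 [350.4 337.2  14. ]
 [433.  301.5  14. ]
 [411.8 254.8  14. ]] [381.31704699 296.47015949  14.        ]
49.22395765741231 89.95679653582121 65.6037553883992 -24.71003715619589
tube [[467.7 415.4  50. ]
 [487.6 431.   50. ]
 [508.1 410.3  50. ]
 [487.5 388.9  50. ]] [487.74117453 411.40565577  50.        ]
t 1.20 pos [377.5 297.6 130.8] F [-0.9  1.  -0.1] w 85.2 q [-0.91  0.24  0.18  2.06 -0.06  0.84  0.45]
y az 65.7 z [ 0.     0.001 -1.   ]
[-4.0, 0.4, 70.8] [0.001, -0.0, 0.002]
[-4.0, 0.4, 112.8] [0.001, -0.0, 0.002]
```

The wrist and top views differ by about 4 mm in x for both coupon and tube, so I'll use the mean here and check again later.

```bash
python3 -m creep '[[[-2,0.4,45,0,0,0,0],[-2,0.4,80,0,0,0,0],[-2,0.4,100,0,0,0,0],[-2,0.4,112.5,0,0,0,0],[-2,0.4,112.5,0,0,0,255],[-2,0.4,112.5,0,0,0,255],[-2,0.4,112.5,0,0,0,255],[-2,0.4,112.5,0,0,0,255]]]'
python3 - <<'E'
from h import *
rows([])
E
```

```text
time_s: 2.2
position: [0.3805, 0.2967, 0.0192]
tcp_rot: [0.663, 3.069, 0.004]
ft_force: [-0.2, 0.9, 6.9]
gripper_width: 0.0484
t 2.20 pos [380.5 296.7  19.2] F [-0.2  0.9  6.9] w 48.4 q [-0.88  0.43  0.15  2.13 -0.11  0.59  0.5 ]
y az 65.6 z [ 0.002  0.002 -1.   ]
```

```bash
python3 - <<'E'
from h import *
rows([((380,297,190),Rtool(65.6)),((470,200,230),Rtool(85.3))])
E
python3 -m creep '[[[0,0,-10,0,0,0,255],[0,0,-50,0,0,0,255],[0,0,-110,0,0,0,255],[0,0,-171,0,0,0,255],[0,0,-171,0,0,0,255],[0,0,-171,0,0,0,255],[0,0,-171,0,0,0,255],[0,0,-171,0,0,0,255]]]'
python3 - <<'E'
from h import *
rows([((470,200,230),Rtool(85.3))])
E
```

```text
t 2.20 pos [380.5 296.7  19.2] F [-0.2  0.9  6.9] w 48.4 q [-0.88  0.43  0.15  2.13 -0.11  0.59  0.5 ]
y az 65.6 z [ 0.002  0.002 -1.   ]
[0.5, 0.6, -170.8] [0.003, 0.001, 0.0]
[-121.6, -50.5, -210.9] [0.003, 0.001, -0.343]
time_s: 3.2
position: [0.3789, 0.2948, 0.1872]
tcp_rot: [-0.663, -3.069, 0.005]
ft_force: [-0.4, -0.1, -4.4]
gripper_width: 0.0485
t 3.20 pos [378.9 294.8 187.2] F [-0.4 -0.1 -4.4] w 48.5 q [-0.93  0.16  0.2   2.01 -0.04  0.98  0.43]
y az 65.6 z [-0.002 -0.003 -1.   ]
[-122.1, -48.8, -42.7] [-0.003, -0.002, -0.344]
```

```bash
python3 -m creep '[[[-40,-16,-14,0,0,-0.1,255],[-80,-32,-28,0,0,-0.22,255],[-122.1,-48.8,-42.7,0,0,-0.344,255],[-122.1,-48.8,-42.7,0,0,-0.344,255],[-122.1,-48.8,-42.7,0,0,-0.344,255],[-122.1,-48.8,-42.7,0,0,-0.344,255],[-122.1,-48.8,-42.7,0,0,-0.344,255],[-122.1,-48.8,-42.7,0,0,-0.344,255]]]'
python3 - <<'E'
from plant import manip
import cv2,pickle
o=manip.get_obs();d=manip.get_image("wrist");d["obs"]=o;pickle.dump(d,open("w2.pkl","wb"));cv2.imwrite("pics/w2.png",d["img"])
from h import *
rows([])
E
```

```text
time_s: 4.2
position: [0.4703, 0.2012, 0.2315]
tcp_rot: [-0.126, -3.139, 0.0]
ft_force: [0.2, -0.1, -3.1]
gripper_width: 0.0482
t 4.25 pos [470.5 201.1 231.5] F [-0.3 -0.3 -4.3] w 48.4 q [-0.72  0.17  0.27  1.89 -0.05  1.09  1.05]
y az 85.4 z [-0.  0. -1.]
```

View pics/w2.png

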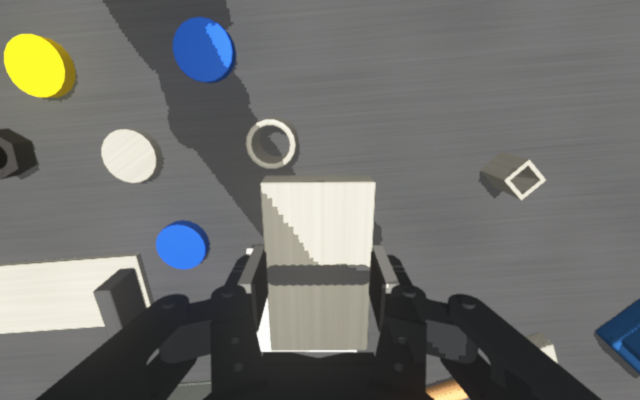

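The coupon is held square between the jaws, top edge at row 181 and far edge at row 350. I'll work out its offset from the TCP and compare the pipe (271,144), cap (129,156) and tube (525,180) with the top view.

Run:
```python
from h import *
d=pickle.load(open("w2.pkl","rb"))
o=d["obs"];p=np.array(o["position"])*1000
Rm=R.from_rotvec(o["tcp_rot"])
X=wcast(d,[(262,182),(375.5,182),(367.5,350),(270.5,350)],(p[2]-5)/1000)
print("coupon tool", Rm.inv().apply(X-p).round(1), Rm.inv().apply(X.mean(0)-p).round(1))
g=cv2.cvtColor(d["img"],cv2.COLOR_BGR2GRAY)
hsv=cv2.cvtColor(d["img"],cv2.COLOR_BGR2HSV)
for n,(a,b,c,e,z) in dict(pipe=(240,112,305,172,.045),cap=(95,122,160,178,.016),tube=(500,155,550,203,.05)).items():
    m=(g[b:e,a:c]>175).astype(np.uint8)
    if n=="cap": m=(g[b:e,a:c]>185).astype(np.uint8)
    k=max(cv2.findContours(m,cv2.RETR_EXTERNAL,cv2.CHAIN_APPROX_NONE)[0],key=cv2.contourArea)[:,0]+[a,b]
    Y=wcast(d,k,z)[:,:2].astype(np.float32)
    print(n,np.round(cv2.minEnclosingCircle(Y)[0],1),round(cv2.minEnclosingCircle(Y)[1],1),[np.round(v,1) for v in cv2.minAreaRect(Y)])
# plate left corner & stop
print(wcast(d,[(139,256),(150,303)],.01).round(1))
```

```text
coupon tool [[ 44.1 -24.2   5. ]
 [ 44.1  24.5   5. ]
 [-45.3  25.3   5. ]
 [-45.3 -24.7   5. ]] [-0.6  0.2  5. ]
pipe [429.1 158. ] 24.2 [array([424.3, 166.8]), array([48.3, 25.1]), np.float64(28.4)]
cap [433.9  -5.5] 29.6 [array([431.2,  -5.4]), array([58.8, 52.8]), np.float64(85.4)]
tube [486.1 410.4] 20.4 [array([486.1, 410.3]), array([30.7, 30.4]), np.float64(40.7)]
[[558.  -28.9  10. ]
 [626.4 -31.9  10. ]]
```

```bash
cat >> h.py <<'E'
a_=np.radians(-4.7);c3,s3=np.cos(np.pi/6),.5
ux=np.array([np.cos(a_)*c3,np.sin(a_)*c3,s3]);nn=np.array([-np.cos(a_)*s3,-np.sin(a_)*s3,c3]);lip=np.array([570.5,172.6,12])
def stand(x,h): return lip+x*ux+h*nn
RS=Rtool(85.3,30,-4.7)
E
python3 - <<'E'
from h import *
print(stand(48,80),stand(48,20),RS.as_matrix().round(3))
rows([(stand(48,80),RS),(stand(48,20),RS)])
E
```

```text
[572.0639427 172.4714205 105.2820323] [601.96306431 170.01326525  53.32050808] [[-0.863  0.082  0.498]
 [ 0.071  0.997 -0.041]
 [-0.5    0.    -0.866]]
t 4.25 pos [470.5 201.1 231.5] F [-0.3 -0.3 -4.3] w 48.4 q [-0.72  0.17  0.27  1.89 -0.05  1.09  1.05]
y az 85.4 z [-0.  0. -1.]
[-103.6, -20.3, 126.2] [0.0, -0.524, 0.001]
[-133.6, -20.3, 178.2] [0.0, -0.524, 0.001]
```

```bash
python3 -m creep '[[[-20,-5,10,0,-0.15,0,255],[-45,-10,35,0,-0.32,0,255],[-70,-15,70,0,-0.48,0,255],[-90,-18,100,0,-0.524,0,255],[-103.6,-20.3,126.2,0,-0.524,0,255],[-103.6,-20.3,126.2,0,-0.524,0,255],[-103.6,-20.3,126.2,0,-0.524,0,255],[-103.6,-20.3,126.2,0,-0.524,0,255]]]'
python3 - <<'E'
from h import *
from plant import manip
rows([(stand(48,80),RS),(stand(48,20),RS)])
d=manip.get_image("side");cv2.imwrite("pics/s2.png",cv2.resize(d["img"][80:280,180:480],None,fx=2.6,fy=2.6))
E
```

```text
time_s: 5.25
position: [0.5728, 0.1728, 0.1068]
tcp_rot: [0.107, 2.614, -0.026]
ft_force: [-0.8, 0.5, -3.6]
gripper_width: 0.0482
t 5.25 pos [572.8 172.8 106.8] F [-0.8  0.5 -3.6] w 48.2 q [-0.87  0.33  0.41  2.18  0.62  0.26  0.41]
y az 85.3 z [ 0.5   -0.039 -0.865]
[1.4, -0.4, 1.0] [0.002, 0.002, -0.001]
[1.5, -0.5, 61.0] [0.002, 0.002, -0.001]
```

View pics/s2.png

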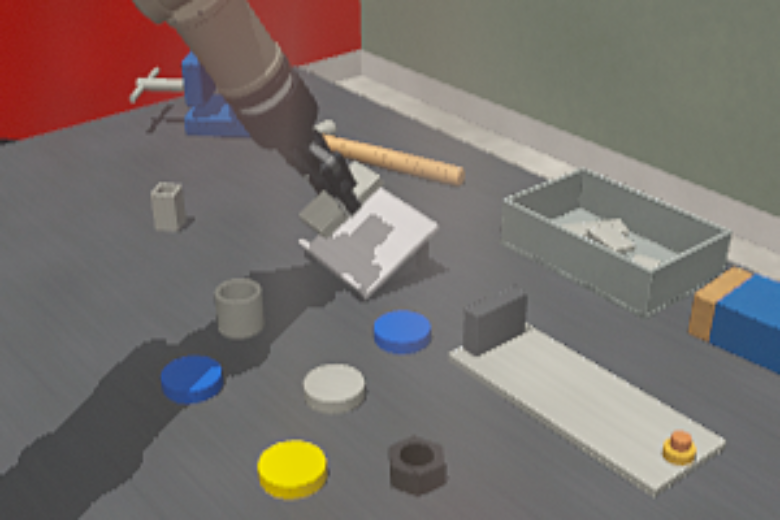

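The coupon is over the stand and parallel to its face. J6 is at 0.26, close to its 0.23 limit, so I'll lower in steps.

```bash
python3 -m creep '[[[0.5,-0.4,10,0,0,0,255],[1.4,-0.4,20,0,0,0,255],[1.4,-0.4,30,0,0,0,255],[1.4,-0.4,40,0,0,0,255],[1.4,-0.4,48,0,0,0,255],[1.4,-0.4,52,0,0,0,255],[1.4,-0.4,52,0,0,0,255],[1.4,-0.4,52,0,0,0,255]]]'
python3 - <<'E'
from h import *
from plant import manip
rows([(stand(48,20),RS),(stand(48,19),RS)])
E
```

```text
time_s: 6.3
position: [0.5971, 0.1697, 0.0599]
tcp_rot: [0.107, 2.615, -0.028]
ft_force: [0.7, 0.3, -3.4]
gripper_width: 0.0484
t 6.30 pos [597.1 169.7  59.9] F [ 0.7  0.3 -3.4] w 48.4 q [-0.64  0.42  0.19  2.15  1.02  0.23  0.04]
y az 85.3 z [ 0.499 -0.04  -0.866]
[-0.9, 0.7, 8.1] [0.001, 0.001, 0.0]
[-0.9, 0.7, 9.1] [0.001, 0.001, 0.0]
```

```bash
python3 -m creep '[[[-0.9,0.7,2,0,0,0,255],[-0.9,0.7,3.5,0,0,0,255],[-0.9,0.7,5,0,0,0,255],[-0.9,0.7,6,0,0,0,255],[-0.9,0.7,7,0,0,0,255],[-0.9,0.7,8,0,0,0,255],[-0.9,0.7,8,0,0,0,255],[-0.9,0.7,8,0,0,0,255]]]'
python3 - <<'E'
from h import *
from plant import manip
rows([(stand(48,20),RS),(stand(48,19),RS)])
d=manip.get_image("side");cv2.imwrite("pics/s3.png",cv2.resize(d["img"][120:220,270:380],None,fx=6,fy=6))
E
```

```text
time_s: 7.3
position: [0.6019, 0.1699, 0.0532]
tcp_rot: [0.107, 2.616, -0.029]
ft_force: [1.4, -0.1, -3.7]
gripper_width: 0.0484
t 7.30 pos [601.9 169.9  53.2] F [ 1.4 -0.1 -3.7] w 48.4 q [-0.62  0.44  0.16  2.14  1.07  0.23 -0.01]
y az 85.3 z [ 0.499 -0.041 -0.866]
[-0.1, 0.1, -0.0] [0.0, 0.0, 0.0]
[-0.1, 0.1, 1.0] [0.0, 0.0, 0.0]
```

View pics/s3.png

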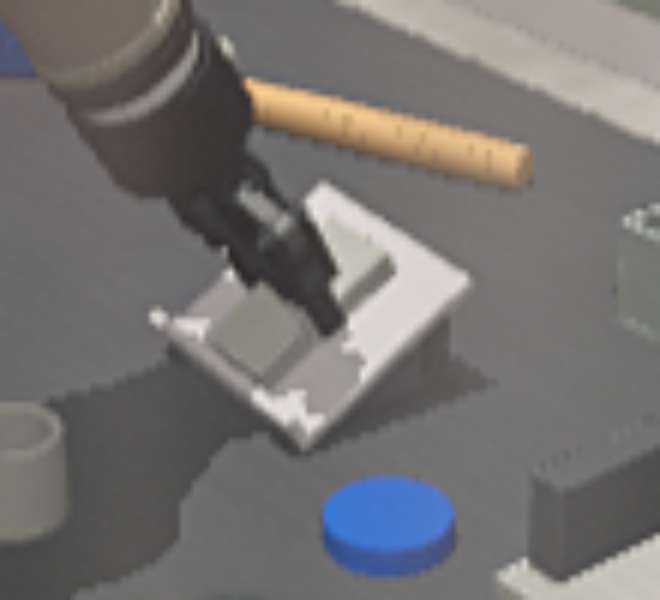

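The coupon is just above the face and its weight is still on the gripper. I'll go down in small steps until there is contact.

```bash
python3 -m creep '[[[0,0,0.3,0,0,0,255],[0,0,0.6,0,0,0,255],[0,0,0.9,0,0,0,255],[0,0,1.2,0,0,0,255],[0,0,1.5,0,0,0,255],[0,0,1.8,0,0,0,255],[0,0,1.8,0,0,0,255],[0,0,1.8,0,0,0,255]]]'
python3 -c "
from h import *
rows([(stand(48,19),RS)])"
```

```text
time_s: 8.35
position: [0.6021, 0.17, 0.0529]
tcp_rot: [0.107, 2.615, -0.028]
ft_force: [-13.3, -1.2, 14.4]
gripper_width: 0.048
t 8.35 pos [602.1 170.   52.9] F [-13.3  -1.2  14.4] w 48.0 q [-0.61  0.44  0.16  2.14  1.08  0.23 -0.02]
y az 85.3 z [ 0.5   -0.041 -0.865]
[-0.1, 0.0, 0.6] [0.0, 0.001, 0.0]
```

There is contact along the face normal. Release and retreat.

```bash
python3 -m creep '[[[0,0,-0.5,0,0,0,180],[0,0,-1,0,0,0,60],[0,0,-1,0,0,0,20],[0,0,-1,0,0,0,20],[0,0,-20,0,0,0,20],[0,0,-50,0,0,0,20],[0,0,-90,0,0,0,20],[0,0,-90,0,0,0,20]]]'
python3 - <<'E'
from h import *
from plant import manip
o=manip.get_obs();d=manip.get_image("wrist");d["obs"]=o;pickle.dump(d,open("w3.pkl","wb"));cv2.imwrite("pics/w3.png",d["img"])
rows([((428.5,157.5,180),Rtool(0)),((428.5,157.5,180),Rtool(180))])
E
```

```text
time_s: 9.35
position: [0.5586, 0.1747, 0.1324]
tcp_rot: [0.107, 2.612, -0.024]
ft_force: [0.2, -0.3, 0.8]
gripper_width: 0.0788
t 9.40 pos [558.5 173.9 130.9] F [-0.5 -0.1 -0.4] w 79.0 q [-0.52  0.24 -0.01  2.18  0.84  0.4   0.22]
y az 85.3 z [ 0.501 -0.039 -0.865]
[86.2, -26.8, -106.9] [0.393, 0.423, 1.451]
[86.2, -26.8, -106.9] [-0.432, 0.401, -1.611]
```

View pics/w3.png

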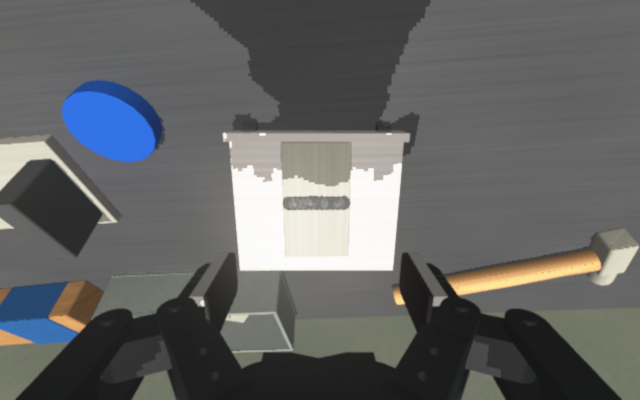

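The coupon sits centred on the stand, square, with its end (row 142) about 2–3 mm from the lip. Next is the pipe, with jaws along world x.

```bash
python3 -m creep '[[[30,-8,-50,0.04,0.045,0.15,0],[60,-18,-90,0.085,0.09,0.32,0],[86.2,-26.8,-106.9,0.13,0.14,0.48,0],[86.2,-26.8,-106.9,0.175,0.19,0.65,0],[86.2,-26.8,-106.9,0.22,0.237,0.81,0],[86.2,-26.8,-106.9,0.265,0.285,0.97,0],[86.2,-26.8,-106.9,0.31,0.335,1.14,0],[86.2,-26.8,-106.9,0.355,0.38,1.3,0]]]'
python3 - <<'E'
from h import *
rows([((428.5,157.5,120),Rtool(0))])
E
```

```text
time_s: 10.4
position: [0.4284, 0.1567, 0.1779]
tcp_rot: [2.019, 2.333, -0.016]
ft_force: [-0.1, 0.5, -0.1]
gripper_width: 0.0853
t 10.40 pos [428.4 156.7 177.9] F [-0.1  0.5 -0.1] w 85.3 q [-0.48  0.12 -0.    2.08  0.07  0.93 -0.38]
y az 8.3 z [ 0.036 -0.044 -0.998]
[3.6, -1.5, 57.8] [0.033, 0.047, 0.144]
```

```bash
python3 -m creep '[[[1.2,-0.5,20,0.033,0.047,0.144,0],[2.4,-1,40,0.033,0.047,0.144,0],[3.6,-1.5,57.8,0.033,0.047,0.144,0],[3.6,-1.5,57.8,0.033,0.047,0.144,0],[3.6,-1.5,57.8,0.033,0.047,0.144,0],[3.6,-1.5,57.8,0.033,0.047,0.144,0],[3.6,-1.5,57.8,0.033,0.047,0.144,0],[3.6,-1.5,57.8,0.033,0.047,0.144,0]]]'
python3 - <<'E'
from h import *
from plant import manip
o=manip.get_obs();d=manip.get_image("wrist");d["obs"]=o;pickle.dump(d,open("w4.pkl","wb"));cv2.imwrite("pics/w4.png",d["img"])
rows([((428.5,157.5,30),Rtool(0))])
E
```

```text
time_s: 11.4
position: [0.4284, 0.1581, 0.1214]
tcp_rot: [2.213, 2.228, 0.004]
ft_force: [0.2, 1.0, -0.1]
gripper_width: 0.0854
t 11.45 pos [428.3 158.1 121.3] F [-0.4 -0.4 -0.7] w 85.4 q [-0.46  0.21  0.01  2.12 -0.    0.81 -0.44]
y az 0.4 z [ 0.003  0.001 -1.   ]
[-0.6, -0.1, 91.3] [0.003, -0.001, 0.007]
```

View pics/w4.png

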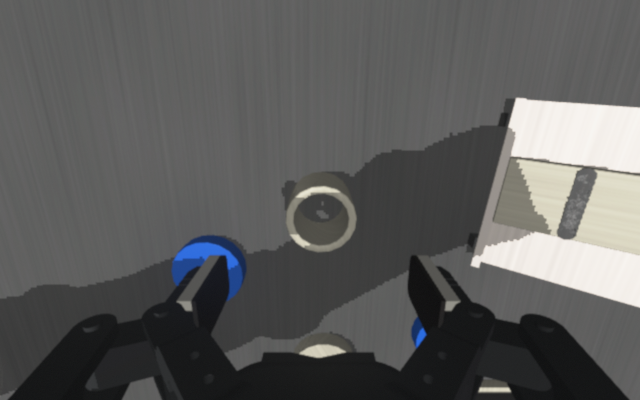

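The pipe rim is centred at (321,218), close to the jaw centre line, and the blue disc stays clear of the left finger.

```bash
python3 - <<'E'
from h import *
d=pickle.load(open("w4.pkl","rb"));X=wcast(d,[(286,218),(356,218),(321,252),(321,186)],.045);print(X.round(1),X[:2].mean(0),X[2:].mean(0))
E
python3 -m creep '[[[-0.5,0,20,0,0,0.005,0],[-0.5,0,45,0,0,0.005,0],[-0.5,0,70,0,0,0.005,0],[-0.5,0,85,0,0,0.005,0],[-0.5,0,91,0,0,0.005,0],[-0.5,0,91,0,0,0.005,255],[-0.5,0,91,0,0,0.005,255],[-0.5,0,91,0,0,0.005,255]]]'
python3 - <<'E'
from h import *
rows([((428.5,157.5,190),Rtool(0))])
E
```

```text
[[406.3 157.9  45. ]
 [454.7 158.2  45. ]
 [430.7 132.   45. ]
 [430.3 180.9  45. ]] [430.49707536 158.02624662  45.        ] [430.50340148 156.44875687  45.        ]
time_s: 12.45
position: [0.4295, 0.158, 0.0312]
tcp_rot: [2.218, 2.221, 0.007]
ft_force: [0.5, -0.4, 5.8]
gripper_width: 0.048
t 12.45 pos [429.5 158.   31.2] F [ 0.5 -0.4  5.8] w 48.0 q [-0.46  0.36  0.01  2.18 -0.01  0.59 -0.44]
y az 0.1 z [ 0.005  0.001 -1.   ]
[-0.3, -0.3, -158.8] [0.005, -0.001, 0.002]
```

```bash
python3 -m creep '[[[0,0,-15,0,0,0,255],[0,0,-60,0,0,0,255],[0,0,-120,0,0,0,255],[0,0,-120,0,0,0,255],[0,0,-120,0,0,0,255],[0,0,-120,0,0,0,255],[0,0,-120,0,0,0,255],[0,0,-120,0,0,0,255]]]'
python3 - <<'E'
from h import *
rows([((606.5,-161.5,140),Rtool(0)),((500,-30,150),Rtool(0))])
E
```

```text
time_s: 13.45
position: [0.4277, 0.1573, 0.1493]
tcp_rot: [2.219, 2.223, 0.0]
ft_force: [0.7, 0.7, -2.9]
gripper_width: 0.0478
t 13.45 pos [427.7 157.3 149.3] F [ 0.7  0.7 -2.9] w 47.8 q [-0.46  0.17  0.02  2.1  -0.    0.88 -0.44]
y az 0.1 z [ 0.001 -0.    -1.   ]
[-319.1, 178.3, 9.5] [0.001, 0.0, 0.002]
[-187.4, 72.0, -0.6] [0.001, 0.0, 0.002]
```

```bash
python3 -m creep '[[[-45,25,-5,0,0,0,255],[-95,53,-5,0,0,0,255],[-145,81,0,0,0,0,255],[-195,109,4,0,0,0,255],[-245,137,6,0,0,0,255],[-290,162,9,0,0,0,255],[-319.1,178.3,9.5,0,0,0,255],[-319.1,178.3,9.5,0,0,0,255]]]'
python3 - <<'E'
from h import *
from plant import manip
o=manip.get_obs();d=manip.get_image("wrist");d["obs"]=o;pickle.dump(d,open("w5.pkl","wb"));cv2.imwrite("pics/w5.png",d["img"])
rows([((606.5,-161.5,42),Rtool(0))])
E
```

```text
time_s: 14.45
position: [0.6073, -0.1652, 0.1401]
tcp_rot: [2.223, 2.216, -0.0]
ft_force: [-0.9, 0.3, -2.5]
gripper_width: 0.0483
t 14.50 pos [ 606.7 -162.4  140. ] F [ 0.3  0.3 -2.3] w 48.1 q [ 0.04  0.47  0.2   1.71 -0.11  0.97  0.28]
y az -0.0 z [ 0.001  0.    -1.   ]
[0.9, -0.3, 98.0] [0.001, -0.0, -0.001]
```

View pics/w5.png

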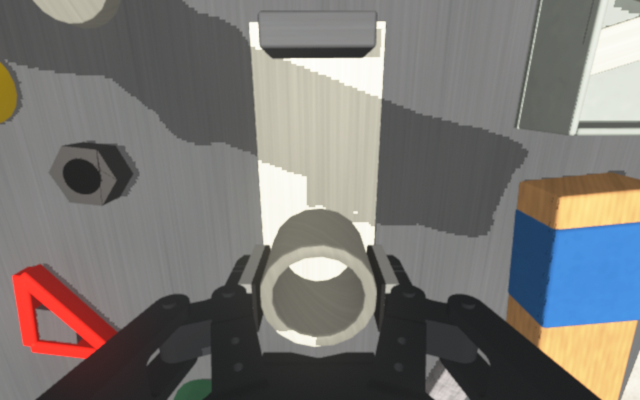

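The view shows the pipe in the jaws with the plate below it. The plate edges are at columns 258–381 at row 180, the stop's foot is at row 57 and the plate end at row 21. I'll check the plate's middle from these.

Run:
```python
from h import *
d=pickle.load(open("w5.pkl","rb"))
X=wcast(d,[(258,180),(381,180),(253.5,100),(382.5,100),(250,21.5),(385,21.5)],.01);print(X.round(1)); print((X[::2]+X[1::2])/2)
S=wcast(d,[(262,57),(375,57)],.01);print("stop inner foot",S.round(1),"->plate mid y",S[:,1].mean()-105)
g=cv2.cvtColor(d["img"],cv2.COLOR_BGR2GRAY).astype(int)
for r in(40,100,120,180,210): print(r,[c for c in range(235,400) if abs(g[r,c+1]-g[r,c-1])>40])
print([r for r in range(5,120) if abs(g[r+1,300]-g[r-1,300])>25],[r for r in range(5,120) if abs(g[r+1,254]-g[r-1,254])>25])
```

```text
[[ 556.7 -151.7   10. ]
 [ 660.5 -152.1   10. ]
 [ 557.2  -87.5   10. ]
 [ 657.9  -87.8   10. ]
 [ 558.3  -33.1   10. ]
 [ 656.5  -33.4   10. ]]
[[ 608.60562495 -151.9282684    10.        ]
 [ 607.5630708   -87.64143357   10.        ]
 [ 607.38784724  -33.23106867   10.        ]]
stop inner foot [[565.6 -56.8  10. ]
 [650.5 -57.   10. ]] ->plate mid y -161.89245313247127
40 [249, 250, 258, 259, 375, 376, 381, 384, 385]
100 [253, 254, 380, 381, 382]
120 [254, 255, 256, 379, 380, 381]
180 [258, 259, 306, 307, 377, 378]
210 [260, 261, 304, 305, 375, 376]
[45, 46, 47, 48, 56, 57, 58, 59, 65, 66] [20, 21, 22, 46, 47]
```

```bash
python3 -m creep '[[[0.4,0.3,20,0,0,0,255],[0.4,0.3,45,0,0,0,255],[0.4,0.3,70,0,0,0,255],[0.4,0.3,85,0,0,0,255],[0.4,0.3,92,0,0,0,255],[0.4,0.3,95,0,0,0,255],[0.4,0.3,97,0,0,0,255],[0.4,0.3,97,0,0,0,255]]]'
python3 - <<'E'
from h import *
rows([((607,-162,41.2),Rtool(0))])
E
```

```text
time_s: 15.5
position: [0.6079, -0.161, 0.0444]
tcp_rot: [2.218, 2.222, 0.004]
ft_force: [0.4, 0.3, -3.0]
gripper_width: 0.0481
t 15.50 pos [ 607.9 -161.    44.4] F [ 0.4  0.3 -3. ] w 48.1 q [ 0.06  0.58  0.18  1.77 -0.14  0.8   0.3 ]
y az 0.1 z [ 0.003  0.    -1.   ]
[-1.0, -1.0, 3.2] [0.003, -0.0, 0.002]
```

```bash
python3 -m creep '[[[-1,-0.7,1,0,0,0,255],[-1,-0.7,1.5,0,0,0,255],[-1,-0.7,2,0,0,0,255],[-1,-0.7,2.5,0,0,0,255],[-1,-0.7,3,0,0,0,255],[-1,-0.7,3.5,0,0,0,255],[-1,-0.7,3.5,0,0,0,255],[-1,-0.7,3.5,0,0,0,255]]]'
python3 - <<'E'
from h import *
rows([])
E
```

```text
time_s: 16.5
position: [0.6069, -0.1618, 0.0413]
tcp_rot: [2.219, 2.222, 0.003]
ft_force: [-2.6, 1.1, 6.2]
gripper_width: 0.0481
t 16.50 pos [ 606.9 -161.8   41.3] F [-2.6  1.1  6.2] w 48.1 q [ 0.06  0.59  0.17  1.77 -0.14  0.79  0.31]
y az 0.1 z [ 0.002  0.001 -1.   ]
```

The pipe is touching the plate at the expected height. Release, back up, and head for the cap.

```bash
python3 -m creep '[[[0,0,-0.3,0,0,0,180],[0,0,-0.3,0,0,0,60],[0,0,-0.3,0,0,0,0],[0,0,-0.3,0,0,0,0],[0,0,-20,0,0,0,0],[0,0,-50,0,0,0,0],[0,0,-100,0,0,0,0],[0,0,-100,0,0,0,0]]]'
python3 - <<'E'
from h import *
from plant import manip
o=manip.get_obs();d=manip.get_image("wrist");d["obs"]=o;pickle.dump(d,open("w6.pkl","wb"));cv2.imwrite("pics/w6.png",d["img"])
rows([((433.2,-5.5,140),Rtool(0))])
E
```

```text
time_s: 17.5
position: [0.6103, -0.1631, 0.1466]
tcp_rot: [2.212, 2.215, 0.013]
ft_force: [-0.2, -0.6, -0.8]
gripper_width: 0.0851
t 17.55 pos [ 608.5 -162.4  144. ] F [-0.7  0.8 -0.2] w 85.3 q [ 0.04  0.46  0.2   1.71 -0.11  0.97  0.29]
y az 0.1 z [ 0.008 -0.001 -1.   ]
[157.2, -175.1, 2.4] [0.008, 0.001, 0.001]
```

View pics/w6.png

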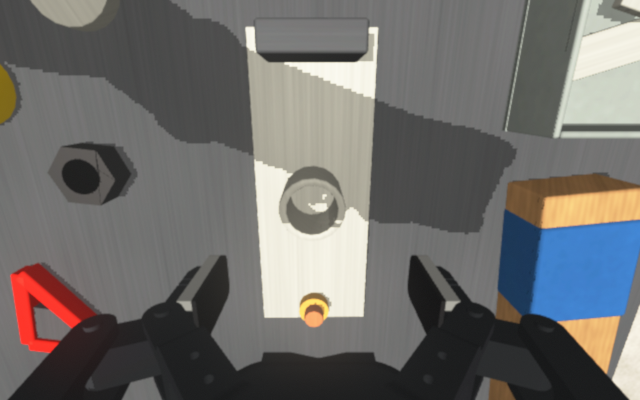

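The pipe stands in mid-plate, rim centre about (311,207). I'll measure it and move on to the cap.

```bash
python3 - <<'E'
from h import *
d=pickle.load(open("w6.pkl","rb"))
X=wcast(d,[(279,207),(344,207),(311.5,239),(311.5,177)],.055);print(X.round(1))
print("plate",wcast(d,[(264,317),(364,317),(245.5,27),(378,27)],.01).round(1))
E
python3 -m creep '[[[45,-48,0,0,0,0,0],[90,-98,0,0,0,0,0],[130,-145,0,0,0,0,0],[157.2,-175.1,2,0,0,0,0],[157.2,-175.1,2,0,0,0,0],[157.2,-175.1,2,0,0,0,0],[157.2,-175.1,2,0,0,0,0],[157.2,-175.1,2,0,0,0,0]]]'
python3 - <<'E'
from h import *
from plant import manip
o=manip.get_obs();d=manip.get_image("wrist");d["obs"]=o;pickle.dump(d,open("w7.pkl","wb"));cv2.imwrite("pics/w7.png",d["img"])
rows([((433.2,-5.5,16.5),Rtool(0))])
E
```

```text
[[ 582.6 -160.5   55. ]
 [ 630.4 -160.7   55. ]
 [ 606.4 -186.4   55. ]
 [ 606.6 -138.    55. ]]
plate [[ 558.  -292.4   10. ]
 [ 658.2 -293.4   10. ]
 [ 557.5  -33.6   10. ]
 [ 656.8  -33.3   10. ]]
time_s: 18.55
position: [0.4319, -0.0057, 0.138]
tcp_rot: [2.22, 2.22, 0.003]
ft_force: [0.1, -0.2, 0.1]
gripper_width: 0.0857
t 18.60 pos [431.8  -5.6 137.9] F [ 0.3 -0.2 -0.3] w 85.3 q [-0.22  0.14  0.15  2.16 -0.03  0.84 -0.06]
y az 0.0 z [ 0.002  0.    -1.   ]
[0.1, 1.2, 121.4] [0.002, -0.0, 0.0]
```

View pics/w7.png

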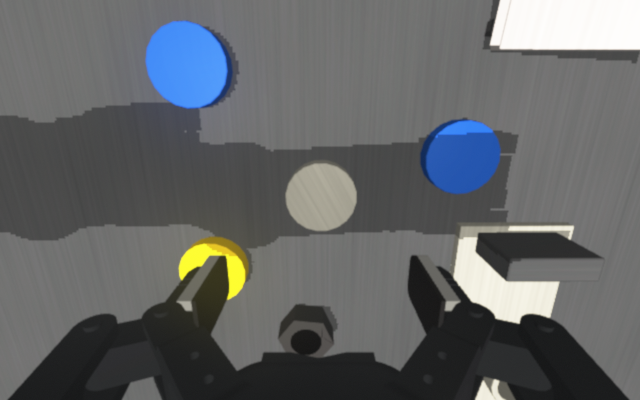

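The cap is at (321,197), with the blue and yellow discs clear of both fingers.

Run:
```python
from h import *
d=pickle.load(open("w7.pkl","rb"))
X=wcast(d,[(285.5,196),(357,196),(321,231),(321,161)],.016);print(X.round(1))
```

```text
[[405.   -3.8  16. ]
 [464.4  -3.9  16. ]
 [434.6 -35.3  16. ]
 [434.4  25.5  16. ]]
```

```bash
python3 -m creep '[[[0.1,1.5,30,0,0,0,0],[0.1,1.5,65,0,0,0,0],[0.1,1.5,95,0,0,0,0],[0.1,1.5,112,0,0,0,0],[0.1,1.5,121,0,0,0,0],[0.1,1.5,121,0,0,0,255],[0.1,1.5,121,0,0,0,255],[0.1,1.5,121,0,0,0,255]]]'
python3 - <<'E'
from h import *
rows([((433.2,-5.5,150),Rtool(0))])
E
```

```text
time_s: 19.6
position: [0.4338, -0.0049, 0.0181]
tcp_rot: [2.218, 2.221, 0.005]
ft_force: [-1.0, -0.1, 6.5]
gripper_width: 0.0573
t 19.60 pos [433.8  -4.9  18.1] F [-1.  -0.1  6.5] w 57.3 q [-0.19  0.36  0.12  2.24 -0.09  0.54 -0.  ]
y az 0.1 z [ 0.004  0.    -1.   ]
[-0.5, -0.1, -131.9] [0.004, -0.0, 0.001]
```

```bash
python3 -m creep '[[[0,0,-15,0,0,0,255],[0,0,-60,0,0,0,255],[0,0,-120,0,0,0,255],[0,0,-135,0,0,0,255],[0,0,-135,0,0,0,255],[0,0,-135,0,0,0,255],[0,0,-135,0,0,0,255],[0,0,-135,0,0,0,255]]]'
python3 - <<'E'
from h import *
rows([((607,-162,150),Rtool(0)),((607,-162,150),Rtool(0))])
E
```

```text
time_s: 20.6
position: [0.432, -0.0049, 0.1509]
tcp_rot: [2.22, 2.223, -0.0]
ft_force: [0.8, 0.3, -3.4]
gripper_width: 0.0574
t 20.60 pos [432.   -4.9 150.9] F [ 0.8  0.3 -3.4] w 57.4 q [-0.24  0.12  0.16  2.15 -0.03  0.87 -0.06]
y az 0.1 z [-0. -0. -1.]
[-157.4, 174.7, 0.9] [-0.0, 0.0, 0.002]
[-157.4, 174.7, 0.9] [-0.0, 0.0, 0.002]
```

```bash
python3 -m creep '[[[-30,32,0,0,0,0,255],[-65,72,0,0,0,0,255],[-100,111,0,0,0,0,255],[-130,145,0,0,0,0,255],[-150,166,1,0,0,0,255],[-157.4,174.7,1,0,0,0,255],[-157.4,174.7,1,0,0,0,255],[-157.4,174.7,1,0,0,0,255]]]'
python3 - <<'E'
from h import *
from plant import manip
o=manip.get_obs();d=manip.get_image("wrist");d["obs"]=o;pickle.dump(d,open("w8.pkl","wb"));cv2.imwrite("pics/w8.png",d["img"])
rows([((607,-162,80),Rtool(0))])
E
```

```text
time_s: 21.6
position: [0.6068, -0.1604, 0.151]
tcp_rot: [-2.218, -2.224, -0.003]
ft_force: [-0.3, -0.5, -3.2]
gripper_width: 0.0576
t 21.65 pos [ 606.9 -160.4  151.2] F [-0.5  0.4 -3.6] w 57.6 q [ 0.01  0.46  0.24  1.7  -0.13  1.    0.3 ]
y az 0.2 z [ 0.001  0.001 -1.   ]
[-1.7, 0.0, 71.2] [0.001, -0.001, 0.003]
```

View pics/w8.png

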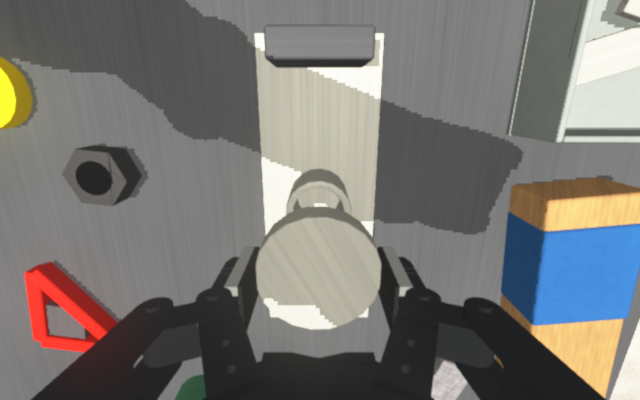

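The cap is level in the jaws, rows 206–328 and columns 256–381, with the pipe rim visible behind it. I'll compute its offset along the pads.

```bash
python3 - <<'E'
from h import *
d=pickle.load(open("w8.pkl","rb"));o=d["obs"];p=np.array(o["position"])*1000
X=wcast(d,[(319,206),(319,328.5),(256,266),(381,266)],(p[2]-2)/1000);print(X.round(1),p.round(1))
E
python3 -m creep '[[[-1.7,0,15,0,0,0,255],[-1.7,0,30,0,0,0,255],[-1.7,0,45,0,0,0,255],[-1.7,0,58,0,0,0,255],[-1.7,0,68,0,0,0,255],[-1.7,0,72,0,0,0,255],[-1.7,0,72,0,0,0,255],[-1.7,0,72,0,0,0,255]]]'
python3 - <<'E'
from h import *
rows([((607,-162,73),Rtool(0))])
E
```

```text
[[ 606.9 -126.5  149. ]
 [ 607.1 -190.   149. ]
 [ 578.2 -155.5  149. ]
 [ 635.4 -155.4  149. ]] [ 606.8 -160.4  151. ]
time_s: 22.65
position: [0.6084, -0.1638, 0.08]
tcp_rot: [2.218, 2.222, 0.004]
ft_force: [0.2, -0.3, -3.5]
gripper_width: 0.0574
t 22.65 pos [ 608.4 -163.8   80. ] F [ 0.2 -0.3 -3.5] w 57.4 q [ 0.03  0.54  0.22  1.75 -0.15  0.86  0.32]
y az 0.1 z [ 0.004  0.    -1.   ]
[1.8, -1.4, 7.0] [0.004, -0.0, 0.002]
```

```bash
python3 -m creep '[[[0.4,-1.4,2,0,0,0,255],[0.4,-1.4,4,0,0,0,255],[0.4,-1.4,5,0,0,0,255],[0.4,-1.4,6,0,0,0,255],[0.4,-1.4,7,0,0,0,255],[0.4,-1.4,7.5,0,0,0,255],[0.4,-1.4,7.5,0,0,0,255],[0.4,-1.4,7.5,0,0,0,255]]]'
python3 - <<'E'
from h import *
rows([((607,-163.3,72),Rtool(0))])
E
```

```text
time_s: 23.65
position: [0.6066, -0.1632, 0.0732]
tcp_rot: [2.219, 2.222, 0.004]
ft_force: [-3.6, 1.7, 5.0]
gripper_width: 0.0574
t 23.65 pos [ 606.6 -163.2   73.2] F [-3.6  1.7  5. ] w 57.4 q [ 0.03  0.55  0.22  1.76 -0.15  0.85  0.32]
y az 0.1 z [ 0.002  0.001 -1.   ]
[-0.1, 0.4, 1.2] [0.002, -0.001, 0.002]
```

Contact at the expected height, so release gently and rise.

```bash
python3 -m creep '[[[0,0,-0.3,0,0,0,120],[0,0,-0.3,0,0,0,40],[0,0,-0.3,0,0,0,0],[0,0,-0.3,0,0,0,0],[0,0,-10,0,0,0,0],[0,0,-40,0,0,0,0],[0,0,-90,0,0,0,0],[0,0,-90,0,0,0,0]]]'
python3 - <<'E'
from h import *
from plant import manip
o=manip.get_obs();d=manip.get_image("wrist");d["obs"]=o;pickle.dump(d,open("w9.pkl","wb"));cv2.imwrite("pics/w9.png",d["img"])
e=manip.get_image("side");cv2.imwrite("pics/s9.png",cv2.resize(e["img"][120:280,320:500],None,fx=4,fy=4,interpolation=cv2.INTER_CUBIC))
rows([((485.2,410.4,170),Rtool(-49)),((485.2,410.4,170),Rtool(41))])
E
```

```text
time_s: 24.65
position: [0.6096, -0.1645, 0.1673]
tcp_rot: [2.213, 2.216, 0.012]
ft_force: [0.2, 0.8, -0.4]
gripper_width: 0.0853
t 24.75 pos [ 606.6 -163.3  162.8] F [ 0.3  0.8 -0.6] w 85.2 q [ 0.01  0.44  0.24  1.69 -0.12  1.01  0.3 ]
y az 0.1 z [ 0.004  0.    -1.   ]
[573.9, -120.4, -7.6] [0.004, -0.002, 0.857]
[573.9, -120.4, -7.6] [0.004, 0.001, -0.714]
```

View pics/w9.png

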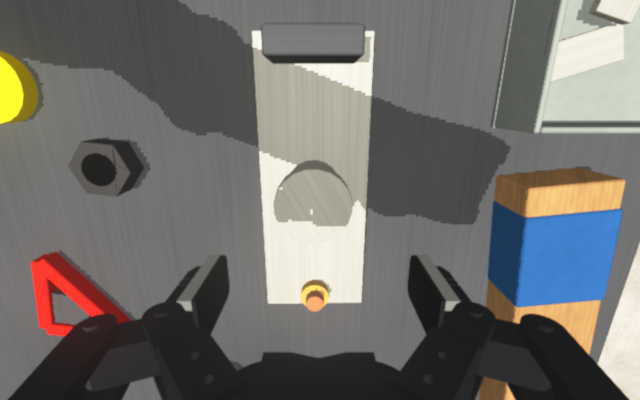

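View pics/s9.png

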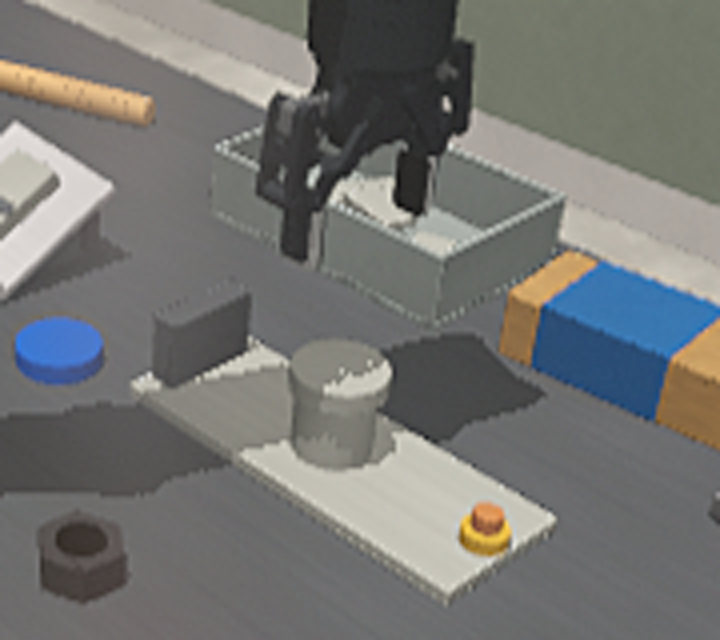

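The cap lies flat on the pipe. Next, the square tube, with jaws at 41° to match its flats.

```bash
python3 -m creep '[[[40,-8,-5,0,0,-0.09,0],[100,-20,-7.6,0,0,-0.2,0],[160,-33,-7.6,0,0,-0.3,0],[220,-46,-7.6,0,0,-0.4,0],[280,-58,-7.6,0,0,-0.5,0],[340,-71,-7.6,0,0,-0.6,0],[400,-84,-7.6,0,0,-0.714,0],[455,-95,-7.6,0,0,-0.714,0]]]'
python3 - <<'E'
from h import *
rows([((485.2,410.4,140),Rtool(41))])
E
```

```text
time_s: 25.75
position: [0.5087, 0.2933, 0.168]
tcp_rot: [1.3, 2.86, -0.001]
ft_force: [0.5, 0.6, 0.2]
gripper_width: 0.0858
t 25.75 pos [508.7 293.3 168. ] F [0.5 0.6 0.2] w 85.8 q [-0.55  0.36 -0.06  1.78  0.03  1.    0.1 ]
y az 41.1 z [-0.    -0.001 -1.   ]
[103.7, 59.3, 27.9] [-0.001, 0.0, 0.002]
```

```bash
python3 -m creep '[[[40,22,10,0,0,0,0],[80,46,22,0,0,0,0],[103.7,59.3,27.9,0,0,0,0],[103.7,59.3,27.9,0,0,0,0],[103.7,59.3,27.9,0,0,0,0],[103.7,59.3,27.9,0,0,0,0],[103.7,59.3,27.9,0,0,0,0],[103.7,59.3,27.9,0,0,0,0]]]'
python3 - <<'E'
from h import *
from plant import manip
o=manip.get_obs();d=manip.get_image("wrist");d["obs"]=o;pickle.dump(d,open("w10.pkl","wb"));cv2.imwrite("pics/w10.png",d["img"])
rows([((485.2,410.4,34),Rtool(41))])
E
```

```text
time_s: 26.75
position: [0.4876, 0.4082, 0.1418]
tcp_rot: [1.303, 2.856, 0.002]
ft_force: [-0.7, 0.1, 0.2]
gripper_width: 0.0853
t 26.80 pos [487.5 408.4 141.8] F [-0.3 -0.  -0.1] w 85.5 q [-0.7   0.47 -0.09  1.68  0.05  0.99 -0.09]
y az 41.0 z [ 0.003  0.    -1.   ]
[3.2, -0.7, 107.7] [0.002, 0.001, -0.001]
```

View pics/w10.png

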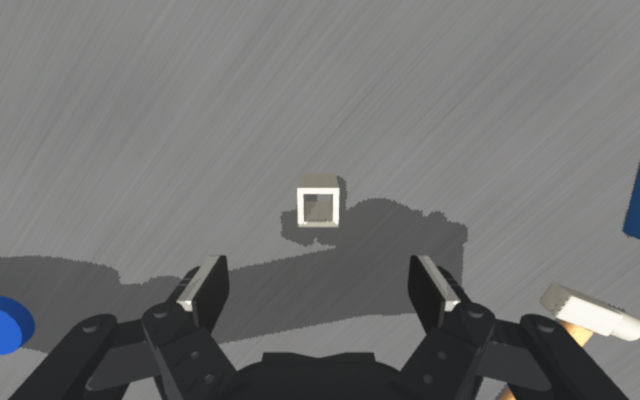

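The tube's top is at columns 298–340 and rows 187–227, square to the jaws.

Run:
```python
from h import *
d=pickle.load(open("w10.pkl","rb"))
X=wcast(d,[(298,187.5),(340,187.5),(340,227.5),(298,227.5)],.05);print(X.round(1),X.mean(0))
c=(X.mean(0)*.5+.5*np.array([485.2,410.4,0]));rows([((c[0],c[1],34),Rtool(41))])
```

```text
[[465.2 411.9  50. ]
 [488.2 431.8  50. ]
 [509.1 408.7  50. ]
 [485.2 388.   50. ]] [486.9325265  410.09594529  50.        ]
t 26.80 pos [487.5 408.4 141.8] F [-0.3 -0.  -0.1] w 85.5 q [-0.7   0.47 -0.09  1.68  0.05  0.99 -0.09]
y az 41.0 z [ 0.003  0.    -1.   ]
[2.5, -0.1, 107.7] [0.002, 0.001, -0.001]
```

```bash
python3 -m creep '[[[2.3,0,30,0,0,0,0],[2.3,0,65,0,0,0,0],[2.3,0,90,0,0,0,0],[2.3,0,107,0,0,0,0],[2.3,0,107,0,0,0,150],[2.3,0,107,0,0,0,255],[2.3,0,107,0,0,0,255],[2.3,0,107,0,0,0,255]]]'
python3 - <<'E'
from h import *
rows([])
E
```

```text
time_s: 27.8
position: [0.4868, 0.4112, 0.0359]
tcp_rot: [1.302, 2.856, 0.006]
ft_force: [-1.2, -0.3, 3.9]
gripper_width: 0.0288
t 27.80 pos [486.8 411.2  35.9] F [-1.2 -0.3  3.9] w 28.8 q [-0.71  0.6  -0.09  1.75  0.07  0.8  -0.11]
y az 41.0 z [ 0.004  0.002 -1.   ]
```

```bash
python3 -m creep '[[[0,0,-15,0,0,0,255],[0,0,-60,0,0,0,255],[0,0,-115,0,0,0,255],[0,0,-130,0,0,0,255],[0,0,-130,0,0,0,255],[0,0,-130,0,0,0,255],[0,0,-130,0,0,0,255],[0,0,-130,0,0,0,255]]]'
python3 - <<'E'
from h import *
rows([((607,-105,165),Rtool(0))])
E
```

```text
time_s: 28.8
position: [0.4852, 0.41, 0.1631]
tcp_rot: [1.302, 2.858, -0.002]
ft_force: [0.9, -0.1, -2.1]
gripper_width: 0.0292
t 28.80 pos [485.2 410.  163.1] F [ 0.9 -0.1 -2.1] w 29.2 q [-0.7   0.45 -0.09  1.67  0.05  1.03 -0.09]
y az 41.0 z [ 0.001 -0.001 -1.   ]
[-468.6, -246.0, -1.1] [0.0, 0.001, 0.716]
```

```bash
python3 -m creep '[[[-35,-19,-2,0,0,0.06,255],[-85,-45,-2,0,0,0.15,255],[-135,-71,-2,0,0,0.25,255],[-185,-97,-2,0,0,0.35,255],[-235,-123,-2,0,0,0.45,255],[-285,-150,-2,0,0,0.55,255],[-335,-176,-2,0,0,0.65,255],[-385,-202,-2,0,0,0.716,255]]]'
python3 -m creep '[[[-30,-15.5,0,0,0,0,255],[-55,-29,0,0,0,0,255],[-55,-29,0,0,0,0,255],[-55,-29,0,0,0,0,255],[-55,-29,0,0,0,0,255],[-55,-29,0,0,0,0,255],[-55,-29,0,0,0,0,255],[-55,-29,0,0,0,0,255]]]'
python3 - <<'E'
from h import *
rows([((607,-105,100),Rtool(0))])
E
```

```text
time_s: 29.8
position: [0.5861, -0.0142, 0.1664]
tcp_rot: [2.223, 2.218, 0.003]
ft_force: [-0.4, 0.7, -2.3]
gripper_width: 0.0293
time_s: 30.8
position: [0.5569, -0.0674, 0.1665]
tcp_rot: [2.22, 2.22, 0.003]
ft_force: [-0.3, 0.7, -2.0]
gripper_width: 0.0291
t 30.80 pos [556.9 -67.4 166.5] F [-0.3  0.7 -2. ] w 29.1 q [-0.13  0.33  0.22  1.85 -0.08  0.97  0.12]
y az 0.0 z [ 0.002  0.    -1.   ]
[-37.6, 49.9, 66.6] [0.002, -0.0, 0.0]
```

The tool had turned, so that second shift ran along different axes. It did no harm at that height, and I'll correct it now.

```bash
python3 -m creep '[[[-15,20,0,0,0,0,255],[-37.6,49.9,0,0,0,0,255],[-37.6,49.9,0,0,0,0,255],[-37.6,49.9,15,0,0,0,255],[-37.6,49.9,30,0,0,0,255],[-37.6,49.9,30,0,0,0,255],[-37.6,49.9,30,0,0,0,255],[-37.6,49.9,30,0,0,0,255]]]'
python3 - <<'E'
from h import *
from plant import manip
o=manip.get_obs();d=manip.get_image("wrist");d["obs"]=o;pickle.dump(d,open("w11.pkl","wb"));cv2.imwrite("pics/w11.png",d["img"])
e=manip.get_image("side");cv2.imwrite("pics/s11.png",cv2.resize(e["img"][120:280,320:500],None,fx=4,fy=4,interpolation=cv2.INTER_CUBIC))
rows([((607,-105,46),Rtool(0))])
E
```

```text
time_s: 31.8
position: [0.6072, -0.1051, 0.1372]
tcp_rot: [2.22, 2.22, 0.004]
ft_force: [0.1, 0.4, -1.3]
gripper_width: 0.029
t 31.90 pos [ 607.1 -105.2  137.1] F [-0.  -0.2 -0.8] w 29.6 q [-0.06  0.45  0.22  1.75 -0.12  0.96  0.2 ]
y az -0.0 z [ 0.003  0.    -1.   ]
[0.2, -0.4, 91.1] [0.003, -0.0, -0.0]
```

View pics/w11.png

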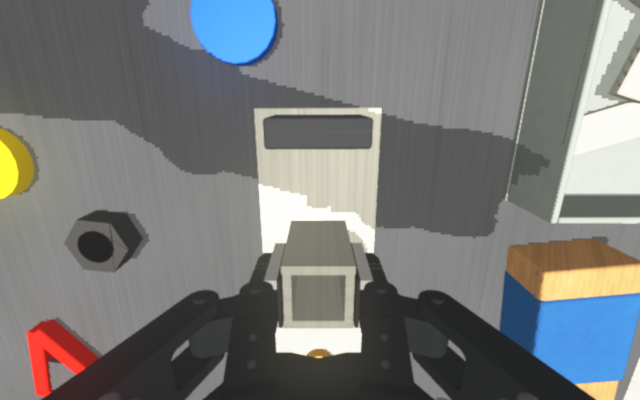

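View pics/s11.png

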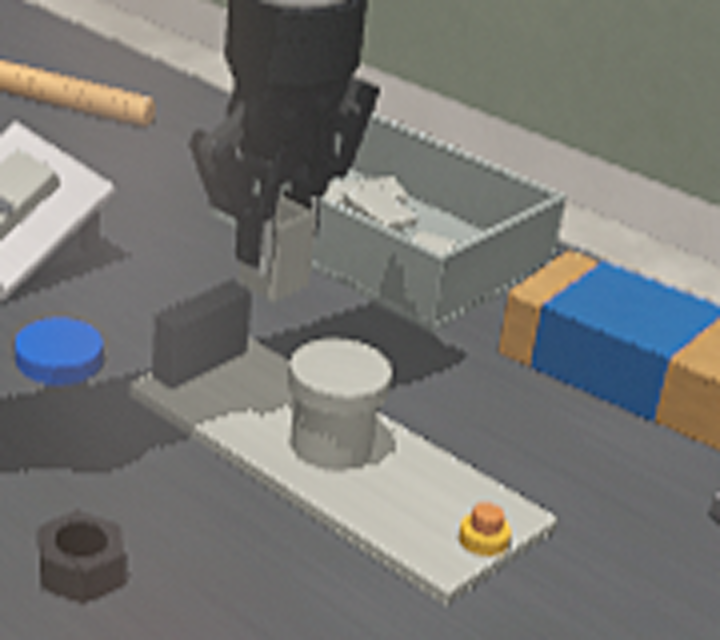

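The tube hangs upright and square, cap and stop are clear on both sides. Lower it.

```bash
python3 -m creep '[[[0,0,20,0,0,0,255],[0,0,40,0,0,0,255],[0,0,60,0,0,0,255],[0,0,75,0,0,0,255],[0,0,84,0,0,0,255],[0,0,88,0,0,0,255],[0,0,88,0,0,0,255],[0,0,88,0,0,0,255]]]'
python3 - <<'E'
from h import *
rows([((607,-105,46),Rtool(0))])
E
```

```text
time_s: 32.9
position: [0.6076, -0.1053, 0.0492]
tcp_rot: [2.22, 2.219, 0.004]
ft_force: [-0.7, 0.3, -1.4]
gripper_width: 0.0293
t 32.90 pos [ 607.6 -105.3   49.2] F [-0.7  0.3 -1.4] w 29.3 q [-0.04  0.56  0.19  1.8  -0.15  0.79  0.22]
y az -0.0 z [ 0.004  0.    -1.   ]
[0.3, -0.6, 3.2] [0.004, -0.0, -0.0]
```

```bash
python3 -m creep '[[[0,-0.4,1,0,0,0,255],[0,-0.4,2,0,0,0,255],[0,-0.4,2.5,0,0,0,255],[0,-0.4,3,0,0,0,255],[0,-0.4,3.5,0,0,0,255],[0,-0.4,4,0,0,0,255],[0,-0.4,4,0,0,0,255],[0,-0.4,4,0,0,0,255]]]'
python3 - <<'E'
from h import *
rows([])
E
```

```text
time_s: 33.9
position: [0.6066, -0.1051, 0.0459]
tcp_rot: [2.221, 2.22, 0.003]
ft_force: [-3.3, 0.7, 8.0]
gripper_width: 0.0293
t 33.90 pos [ 606.6 -105.1   45.9] F [-3.3  0.7  8. ] w 29.3 q [-0.04  0.56  0.19  1.8  -0.15  0.79  0.22]
y az -0.0 z [ 0.002  0.001 -1.   ]
```

Contact at the right height. Release and lift straight up, then move aside.

```bash
python3 -m creep '[[[0,0,-0.3,0,0,0,200],[0,0,-0.3,0,0,0,80],[0,0,-0.3,0,0,0,40],[0,0,-0.3,0,0,0,40],[0,0,-15,0,0,0,40],[0,0,-50,0,0,0,40],[0,0,-110,0,0,0,40],[0,0,-150,0,0,0,40]]]'
python3 -m creep '[[[40,0,-20,0,0,0,40],[80,-10,-30,0,0,0,40],[140,-20,-40,0,0,0,40],[200,-40,-50,0,0,0,40],[260,-70,-50,0,0,0,40],[320,-100,-50,0,0,0,40],[380,-120,-50,0,0,0,40],[430,-150,-50,0,0,0,40]]]'
python3 - <<'E'
from h import *
from plant import manip
rows([])
for n in("top","side"):
    e=manip.get_image(n);pickle.dump(e,open(n+"9.pkl","wb"))
    c=e["img"][110:270,150:500] if n=="top" else e["img"][120:280,240:480]
    cv2.imwrite(f"pics/{n}9.png",cv2.resize(c,None,fx=2.2 if n=="top" else 3.2,fy=2.2 if n=="top" else 3.2,interpolation=cv2.INTER_CUBIC))
E
```

```text
time_s: 34.9
position: [0.6074, -0.1056, 0.1986]
tcp_rot: [2.219, 2.217, 0.007]
ft_force: [0.7, 0.6, 0.8]
gripper_width: 0.0721
time_s: 35.9
position: [0.4593, 0.3207, 0.2458]
tcp_rot: [2.221, 2.219, 0.007]
ft_force: [0.9, -0.6, -0.0]
gripper_width: 0.0722
t 35.90 pos [459.3 320.7 245.8] F [ 0.9 -0.6 -0. ] w 72.2 q [-0.7   0.24  0.01  1.76 -0.    1.13 -0.68]
y az -0.0 z [ 0.005  0.002 -1.   ]
```

View pics/top9.png

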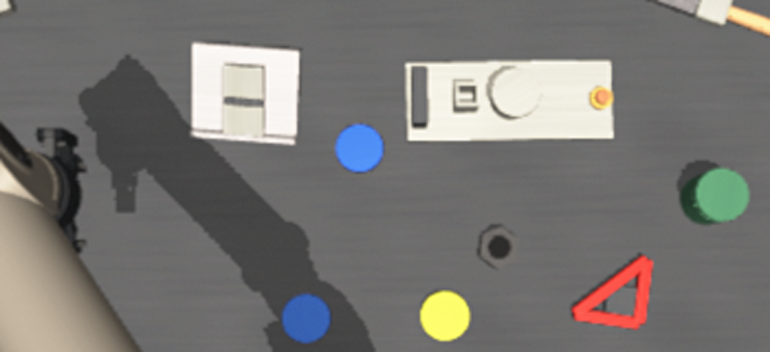

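View pics/side9.png

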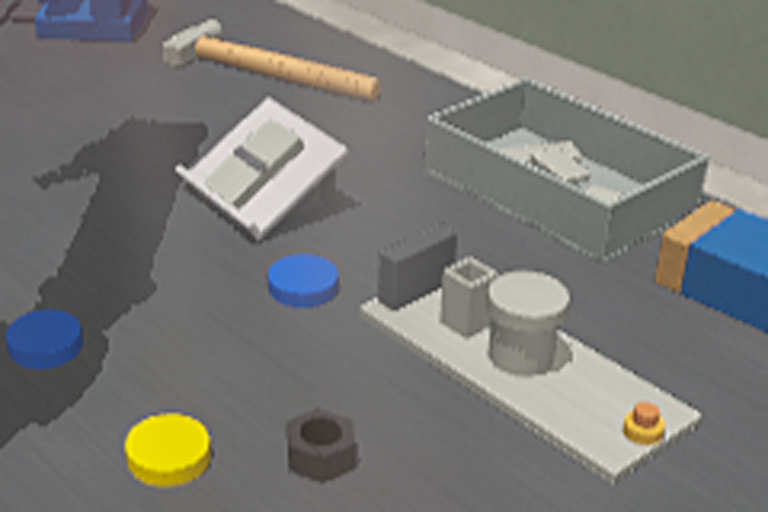

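All parts stand where wanted: tube (464,94) is between stop and pipe, the cap (515,92) is on the pipe, and the coupon (244,100) is on the stand. In the side view the cap looks a few px right of the pipe, so I'll measure that.

Run:
```python
from h import *
d=pickle.load(open("top9.pkl","rb"));P=cloud(d);Z=d["z_map"]
sub=P[130:175,360:405];m=(sub[...,2]>.064)&(sub[...,2]<.09)&(Z[130:175,360:405]>0)
k=max(cv2.findContours(m.astype(np.uint8),0,cv2.CHAIN_APPROX_NONE)[0],key=cv2.contourArea)[:,0]+[360,130]
c,r=cv2.minEnclosingCircle(cast(d,k,.071)[:,:2].astype(np.float32)*1000);print("cap by depth mask",np.round(c,1),r)
g=cv2.cvtColor(d["img"],cv2.COLOR_BGR2GRAY)
sub=P[140:165,350:372];m=(sub[...,2]>.045)&(sub[...,2]<.08);vv=np.argwhere(m)[:,::-1]+[350,140]
X=cast(d,vv,.06)[:,:2]*1000;print("tube",X.mean(0),(X.max(0)+X.min(0))/2,X.max(0)-X.min(0))
e=pickle.load(open("side9.pkl","rb"));im=cv2.resize(e["img"][195:245,370:430],None,fx=10,fy=10,interpolation=cv2.INTER_CUBIC);cv2.imwrite("pics/sz.png",im)
cv2.imwrite("pics/tz.png",cv2.resize(d["img"][130:180,325:440],None,fx=6.5,fy=6.5,interpolation=cv2.INTER_CUBIC))
Rm=cv2.Rodrigues(e["rvec"])[0]
def proj(p): return cv2.projectPoints(np.array([p],float)/1000,e["rvec"],e["tvec"],e["camera_matrix"],None)[0].ravel()
for p in [(607,-162,10),(607,-162,55),(607,-162,71)]: print(p,proj(p).round(1),((proj(p)-[370,195]+.45)*10).round(0))
```

```text
cap by depth mask [ 603.3 -164.1] 30.067378997802734
tube [ 601.29464974 -105.6703915 ] [ 602.61647961 -106.49083714] [32.68403635 29.77675507]
(607, -162, 10) [401.3 231.2] [317. 366.]
(607, -162, 55) [403.  216.3] [334. 217.]
(607, -162, 71) [403.6 210.8] [341. 162.]
```

View pics/sz.png

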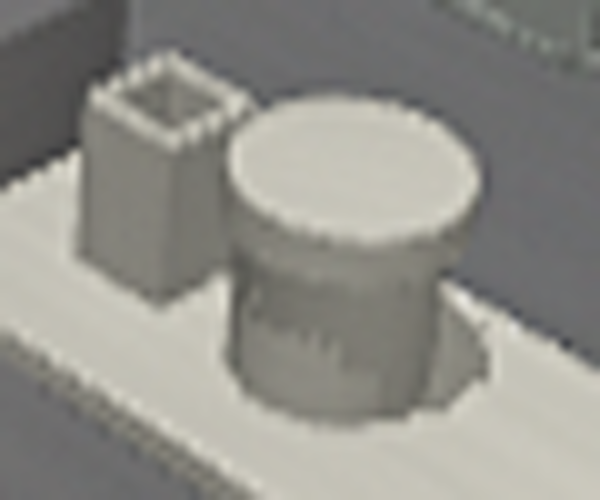

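View pics/tz.png

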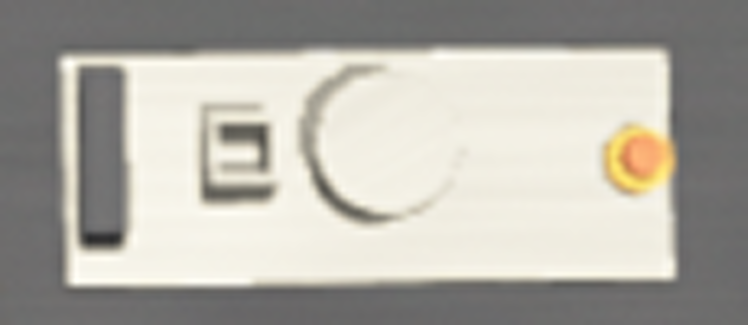

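Run:
```python
from h import *
d=pickle.load(open("w3.pkl","rb"));o=d["obs"];p=np.array(o["position"])*1000;Rm=R.from_rotvec(o["tcp_rot"]).as_matrix()
h=(p-lip)@nn;zt=h-14;He=d["hand_eye"];K=d["camera_matrix"]
uv=np.array([(281,142),(352,142),(349,256),(285,256)],float)
r=np.c_[(uv[:,0]-K[0,2])/K[0,0],(uv[:,1]-K[1,2])/K[1,1],np.ones(4)]@He[:3,:3].T
c=He[:3,3]*1000;T=c+r*((zt-c[2])/r[:,2])[:,None]
W=p+T@Rm.T; print("h",h)
uy=np.cross(nn,ux)
print(np.c_[(W-lip)@ux,(W-lip)@uy,(W-lip)@nn].round(1))
print("axis az", np.degrees(np.arctan2(*(W[1]-W[0])[[1,0]])))
dt=pickle.load(open("top9.pkl","rb"));cv2.imwrite("pics/cz.png",cv2.resize(dt["img"][122:180,230:292],None,fx=9,fy=9,interpolation=cv2.INTER_CUBIC))
```

```text
h 110.24821934283165
[[  0.7 -24.8  13.7]
 [  0.8  25.2  13.9]
 [ 90.2  25.7  14.3]
 [ 90.1 -25.   14.1]]
axis az 85.33668124586333
```

View pics/cz.png

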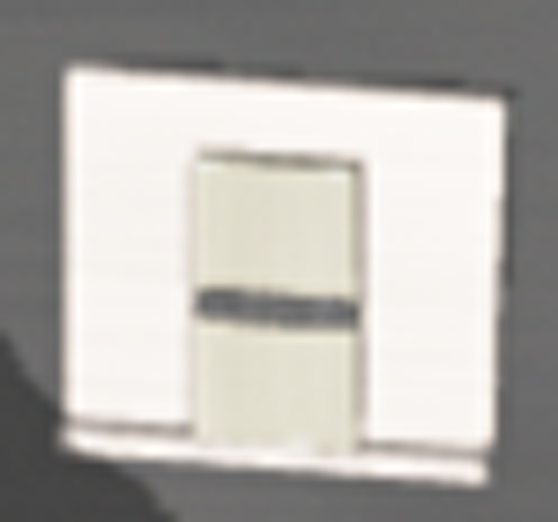

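The coupon is flush on the face, flat against the lip and centred. One settling call, then I'll hand in.

```bash
python3 -m creep '[[[0,0,0,0,0,0,40],[0,0,0,0,0,0,40],[0,0,0,0,0,0,40],[0,0,0,0,0,0,40],[0,0,0,0,0,0,40],[0,0,0,0,0,0,40],[0,0,0,0,0,0,40],[0,0,0,0,0,0,40]]]'
python3 -c "
from plant import manip
print(manip.job_done())"
```

```text
time_s: 37.0
position: [0.4596, 0.3188, 0.2444]
tcp_rot: [2.221, 2.22, 0.003]
ft_force: [-0.4, 0.2, 0.8]
gripper_width: 0.0723
the job is handed in; nothing more can be done
None
```

All four parts are placed and the job was handed in at about 37 s of the 102 s. By my last measurements everything is inside the limits, but hand-in gives no verdict.

| Part | Last check | Limit |
|---|---|---|
| Pipe | About 1–2 mm from the plate's middle, upright | 12 mm |
| Cap | Flat on the pipe, axes about 2–4 mm apart | 10 mm |
| Square tube | Upright, about 57–59 mm from both pipe and stop, about 3–5 mm off the centre line | 79 mm from the pipe, 64 mm from the stop, 15 mm off centre |
| Coupon | Flat on the stand, square to the lip, end about 1 mm from it, within 1 mm of the middle | 8 mm from the lip, 20 mm off the middle |

- **Tin, magnet and nut:** I never went near them, and they look unmoved in the final pictures. I did not measure them again.
- **Disagreements:** The top and wrist cameras differed by 2–4 mm in x, so I used values in between. The top view's depth put the cap 2–4 mm from where I released it, and the side view showed a similar offset from the pipe.
- **One slip:** While carrying the tube I typed one shift along axes that had already turned. The tool was 165 mm up, touched nothing, and I corrected it on the next move.
- **Near a limit:** Joint 6 was at its lower end (0.23 rad) while laying the coupon, but the tool stayed on its path.

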